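# Clear the soldering stack on a jeweller's bench

### The job

Take the little stack apart from the top down, putting each piece straight onto its own place: the glass bauble gently into the empty pocket of the dimpled wooden tray, the brass ring onto the middle of the small white tile, the black charcoal disc onto the middle of the large white tile, and last the square steel block flat on the middle of the square cork mat, lined up with its edges. Glass breaks, so neither pinch the bauble hard nor drop it, and do not disturb the bauble already in the tray or the glass jar that stands among the things.

Things in the scene. Friction and masses are not known exactly. Their poses are not given: they have to be found in the camera images.
- bauble: Green glass ball, 30 mm diameter, 18 g, origin at its centre. At the start on top of the stack, its lowest 4 mm in the hole of the brass ring, centre 73 mm above the bench. It breaks if the fingers grip it with more than 90 N (both pads together), if it meets the tray with more than 25 N (set it down slowly), or if it is let fall 10 mm or more or ends on the bench.
- ring: Plain brass ring, 40 mm outer and 20 mm inner diameter, 20 mm high, about 0.12 kg, standing flat; origin at the centre of its underside. Second from the top of the stack, resting on the charcoal disc, up to 4 mm off its centre each way, underside 42 mm above the bench.
- disc: Black charcoal soldering disc, 54 mm diameter, 20 mm thick, about 60 g, lying flat; origin at the centre of its underside. Third from the top, resting on the steel block, up to 4 mm off its centre each way, underside 22 mm above the bench.
- block: Square steel bench block, 64 x 64 mm, 22 mm thick, about 0.65 kg, lying flat on the bench (z = 0) at the foot of the stack, its sides along its x and y axes; origin at the centre of its underside.
- mat: Square cork mat, 96 x 96 mm, 5 mm thick, fixed to the bench, sides along its x and y axes; origin at the centre of its underside (z = 0). Place of the steel block.
- tile_large: Large round white ceramic tile, 92 mm diameter, 6 mm thick, fixed to the bench; origin at the centre of its underside (z = 0). Place of the charcoal disc.
- tile_small: Small round white ceramic tile, 64 mm diameter, 6 mm thick, fixed to the bench; origin at the centre of its underside (z = 0). Place of the brass ring.
- tray: Dark wooden tray, 110 mm along its x, 60 mm along its y, 12 mm thick, fixed, turned any way; origin at the centre of its underside (z = 0). Two round pockets, 21 mm wide, 8 mm deep, at x = +27 mm (empty) and x = -27 mm (holds the other bauble). A seated bauble has its centre 23 mm above the bench. Fingers closing along the tray's y axis keep clear of the other bauble.
- bauble2: The other green glass ball, 30 mm diameter, origin at its centre, already in the -27 mm pocket of the tray. To be left alone.
- jar: Small glass jar with a black lid, 36 mm diameter, 45 mm high, standing loose on the bench in the gaps among the things; origin at the centre of its underside. To be left alone.
There are look-alikes about, which are no part of the job. What is shaped like the disc but turquoise is not meant.

How it is judged:
By the outcome, as a careful person would: the job done as asked, in the order asked, and still so for the second after the job is handed in, with the robot touching nothing.
It also fails if it takes over 112 s, if anything falls off the work surface, if the arm or the gripper's body presses on something with over 40 N, if the wrist force passes 120 N, or if a joint passes its speed limit or range.

### The arm

A 6-joint arm with a two-finger parallel gripper is mounted at the origin on the work surface. World frame = base frame: x ahead of the robot, y to its left, z up, the work surface at z = 0. Lengths are in m, angles in degrees, forces in N, time in s.
With the tool pointing down it reaches from about 0.275 to 0.725 m from the base axis. Payload 15.9 kg.
Tool frame: the origin (TCP) lies at the very end of the fingers, on their centre line; the grasp point (between the pads) lies r.tcp_to_grasp behind it (r.tcp_to_grasp is the distance from the TCP to the grasp point, in m); z points along the fingers, y is the line along which they close (so a half turn about z gives the same grasp; the last joint's range is limited). The gripper opens to 85 mm and grips with 20 to 120 N. Pads are 22 mm wide; open, the fingers measure 114 mm over their backs; the gripper's body (76 mm by 85 mm) begins 54 mm behind the grasp point. The pads swing forward as they close: fully open they stand 13 mm farther back than shut.
Start: joints at [73.339, 12.198, -1.971, 75.831, 0, 90], TCP at [0.143, 0.479, 0.231] pointing down, gripper open.
Joint ranges: [-170.91, 170.91], [-42.67, 98.43], [-65.05, 77.54], [-120.47, 116.71], [-90, 82.35], [-180, 180]. Speed limits (degrees/s): [108.29, 108.29, 136.94, 147.25, 180, 180].

### API

Orientations are given as a 3x3 rotation matrix whose columns are the frame's x, y, z axes.
In Python, from workcell import r, snapshot, camera_params, order, nets gives the robot as it stands. The module is installed in compiled form; this text tells all that it offers.
- The arm moves only by the tool carry_out, never from a script. Its argument "series" is a list of rows, each a list of 7 numbers: the shift along the tool's x, y, z as a fraction of full scale, then the turn, a rotation vector about the tool's x, y, z as a fraction of full scale, then the closure in counts, from 0 (fully open) to 255 (shut). A call has 1 to 12 rows; each row shifts and turns the commanded pose from where the row before left it, along the tool's axes as they then stand; what a row does not reach is not made up. Full scale, the value 1, is 3 cm for a shift and 0.1 rad for a turn. A row lasts 1/12 s, in which the tool goes at most 41.7 mm and 7.16 degrees, less where a joint would pass 70% of its speed; a pose out of reach is approached as far as the arm can. A call with a number of a shift or a turn outside -1 to 1 is refused whole. A call with a gripper value outside its range is refused whole. The fingers move at their own pace and stop on an object; "grip_force" is the grip in N (left out, the last holds). Time passes only in rows, so rows that do not move let the fingers close. It gives the time, the measured TCP pose, the force, the opening and the grip force at its end, in the units of the state.
- r.read_state(): the state, without advancing time (a new reading comes with each control period).
- snapshot(name): name is "scene" or "top" or "wrist"; returns the picture (400x640x3 uint8, red, green, blue); there is no depth.
- camera_params(name): a dict with "fx", "fy", "cx", "cy" (pixels), "k1" (the pictures are not rectified: a ray, as slopes to the right and down, at radius r is drawn at 1 + k1 r^2 times it, then the intrinsics apply), "R" (3x3) and "t" (3): a world point X has camera coordinates R X + t. Camera axes: x right, y down, z forward; pixel columns grow to the right and rows downward; lengths in m; the calibration is good to about 2 mm. A picture is of the moment at which its call begins: read the wrist's pose just before it. camera_params takes no time and is no camera call; for the wrist camera it gives the pose at the moment of the call.
- order.job_done(): hands the job in; it is judged then, once.
Trained networks look in the newest picture that a camera, given by its name, has taken for a name from the list of things; names that differ only in an ending like _2 or _b are one class to them, and where a whole thing is asked for, a point or a joint stands for the part that bears it (a point fixed in the world has none). Each returns a list of dicts, best first, with "p" (0 to 1); they miss things now and then, are a little off and sometimes report something else, mostly with a low value. They report only what shows in the picture. A call takes as long as a camera call. They do not tell look-alikes from the thing itself.
- nets.masks_of(camera, thing): "pixels" (400x640 bool, what is visible of it) and "rect" ([left, top, right, bottom] in pixels, round what is visible of it).
The state is a dict: "time_s": time; "joint_positions": joint angles; "joint_velocities": joint speeds; "effort": joint torques, N m; "ee_pos": TCP position; "ee_rot": TCP orientation; "force": force on the tool from outside, world axes, zero at the start; "ft_torque": the same for the moment, N m; "width": opening from 0.0 (shut) to 1.0 (fully open); "grasp_force": force on a finger pad.
Only numpy, scipy, OpenCV 4.12 (cv2) and the standard library are available. Lean on these libraries where they do the work, as an engineer would, in place of code of your own. Each camera call takes 0.05 s, during which the arm holds its last target. There are 200 camera calls.

## Working session

There is one attempt and no reset: what is moved stays moved. The work goes in short steps, Python scripts to look and compute and a tool call to move; the robot and the scene stay as the last step left them, time stands still between calls to the robot, and variables do not carry over. Pictures are saved under pics/ and viewed, at most 16 in all, crops included, and the job is handed in when it is done.

Besides the shell and the picture viewer there is one more tool, called after ">>>" as a command line: name --pt "numbers of a row" for each row, then --argument value for the rest. carry_out: Moves the arm, as the interface text tells. Its arguments: {"type":"object","properties":{"series":{"type":"array"},"grip_force":{"type":"number"}},"required":["series"]}

```bash
mkdir -p pics; python3 - <<'E'
from workcell import r,snapshot,camera_params,nets
import cv2,numpy as np
s=r.read_state();print(s['time_s'],s['ee_pos'],np.round(s['ee_rot'],3).tolist(),s['width'],r.tcp_to_grasp)
for c in("top","scene"):
    im=snapshot(c);cv2.imwrite(f"pics/{c}0.png",im[:,:,::-1]);p=camera_params(c)
    print(c,{k:np.round(v,4).tolist() for k,v in p.items()})
    for n in("bauble","ring","disc","block","mat","tile_large","tile_small","tray","jar"):
        for d in nets.masks_of(c,n)[:4]:
            m=d["pixels"];ys,xs=np.nonzero(m)
            print(n,round(d["p"],2),[int(v) for v in d["rect"]],m.sum(),xs.mean().round(1),ys.mean().round(1))
E
```

```text
0.0 [0.14325407 0.47864674 0.23079792] [[-0.958, 0.287, -0.0], [0.287, 0.958, -0.001], [-0.0, -0.001, -1.0]] 1.0008408772316744 0.0187
top {'fx': 455.1026, 'fy': 455.1026, 'cx': 315.1914, 'cy': 199.8339, 'k1': -0.111, 'R': [[-0.0067, -0.9998, -0.0189], [-0.9939, 0.0087, -0.1101], [0.1102, 0.0181, -0.9937]], 't': [0.0772, 0.4752, 1.0179]}
bauble 0.59 [208, 208, 222, 221] 159 215.6 214.2
bauble 0.44 [457, 197, 473, 214] 136 464.3 206.3
disc 0.72 [199, 245, 215, 273] 426 206.5 258.4
disc 0.71 [164, 195, 189, 221] 453 178.3 210.3
disc 0.69 [206, 166, 233, 184] 415 220.0 173.9
disc 0.45 [209, 200, 234, 227] 172 225.2 212.5
block 0.84 [212, 199, 243, 232] 260 228.6 219.6
mat 0.71 [252, 134, 296, 176] 1577 273.3 152.5
tile_large 0.95 [318, 187, 361, 225] 1228 340.6 206.0
tile_large 0.52 [250, 131, 296, 174] 1546 273.3 152.5
tile_small 0.68 [391, 136, 424, 160] 568 408.5 148.3
tray 0.73 [429, 191, 478, 243] 1135 454.2 217.3
jar 0.65 [337, 126, 352, 144] 253 344.7 135.2
scene {'fx': 496.9259, 'fy': 496.9259, 'cx': 312.9749, 'cy': 195.3124, 'k1': -0.0406, 'R': [[0.2816, 0.9592, 0.0232], [0.5378, -0.1377, -0.8318], [-0.7947, 0.2468, -0.5546]], 't': [-0.187, -0.2081, 1.4361]}
bauble 0.7 [151, 216, 161, 229] 150 154.3 223.7
bauble 0.43 [402, 155, 418, 171] 127 408.6 163.1
ring 0.52 [397, 162, 418, 179] 182 407.3 173.1
disc 0.79 [439, 176, 463, 194] 390 449.3 184.2
disc 0.75 [395, 173, 417, 192] 228 405.8 182.8
disc 0.65 [417, 202, 441, 222] 402 428.0 210.7
disc 0.55 [393, 155, 410, 178] 163 396.8 163.2
block 0.65 [384, 176, 422, 201] 414 403.3 190.4
mat 0.97 [355, 219, 417, 253] 1353 384.0 236.7
tile_large 0.78 [272, 198, 314, 228] 874 292.1 212.8
tile_small 0.91 [210, 255, 243, 283] 714 225.4 267.9
tray 0.67 [134, 204, 192, 239] 967 164.2 224.0
tray 0.39 [149, 216, 164, 227] 171 153.9 224.3
jar 0.62 [299, 244, 317, 266] 401 308.4 255.0
jar 0.61 [353, 218, 412, 254] 1291 384.0 236.5
```

View pics/top0.png

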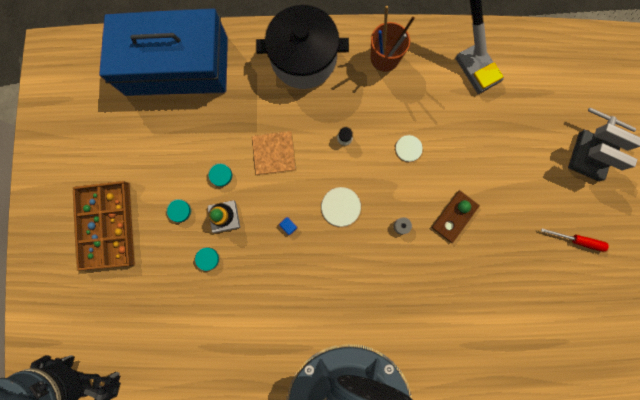

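View pics/scene0.png

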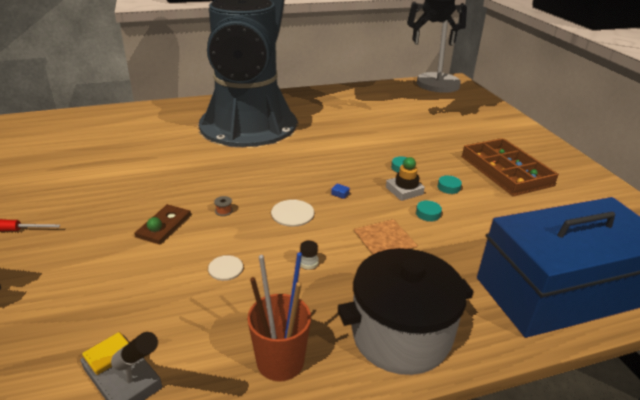

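The top view shows the stack at about (222,216): green on brass on black on steel. Three turquoise look-alikes lie at (178,211), (220,175) and (206,259). The mat is at (273,153), the jar at (345,135), the large tile at (341,207) and the small tile at (408,148). The tray is at (455,217), with bauble2 at (464,206) and the empty pocket near (448,226). A grey ring-like nut at (402,227) is not part of the job. The scene view agrees with all of this.

```bash
cat > h.py <<'E'
from workcell import r,snapshot,camera_params,nets
import cv2,numpy as np
def cam(c):
    p=camera_params(c);return p,np.array(p["R"]),np.array(p["t"])
def p2w(C,u,v,z):
    p,R,t=C;xd=np.array([(u-p["cx"])/p["fx"],(v-p["cy"])/p["fy"]]);x=xd.copy()
    for _ in range(30): x=xd/(1+p["k1"]*(x@x))
    d=R.T@np.array([x[0],x[1],1]);o=-R.T@t
    return o+d*(z-o[2])/d[2]
def w2p(C,X):
    p,R,t=C;q=R@np.array(X)+t;x=q[:2]/q[2];x=x*(1+p["k1"]*(x@x))
    return np.array([p["fx"]*x[0]+p["cx"],p["fy"]*x[1]+p["cy"]])
def mcen(m,C,z):
    """centre of the thing's outline, mapped to the plane z (m), and its min-area rectangle there"""
    cs,_=cv2.findContours(m.astype(np.uint8),cv2.RETR_EXTERNAL,cv2.CHAIN_APPROX_NONE)
    c=max(cs,key=cv2.contourArea)[:,0,:]
    W=np.array([p2w(C,u,v,z)[:2] for u,v in c],np.float32)*1000
    return cv2.minAreaRect(W),cv2.minEnclosingCircle(W),W
def go(x,y,z,yaw=None):
    """turn (deg, about tool z, for tool y axis to lie at world angle yaw mod 180) then shifts in tool axes"""
    s=r.read_state();R=np.array(s["ee_rot"]);R1=R;tz=0
    a=np.degrees(np.arctan2(R[1,1],R[0,1]))
    if yaw is not None:
        d=(yaw-a+90)%180-90; tz=-d
        R1=R@cv2.Rodrigues(np.array([0,0,np.radians(tz)]))[0]
    e=R1.T@(np.array([x,y,z])-np.array(s["ee_pos"]))
    print("t",round(s["time_s"],2),"pos",np.round(s["ee_pos"],4),"yaw",round(a,2),"tilt",np.round(R[:2,2],4),"j6",np.round(s["joint_positions"][5],1),
     "| turn z rows",round(np.radians(tz)/.1,3),"shift rows",np.round(e/.03,3))
E
python3 - <<'E'
from h import *
for c in("top","scene"):
    snapshot(c);C=cam(c)
    for n,z in(("disc",.02),("block",.022),("mat",.005),("tile_large",.006),("tile_small",.006),("tray",.012),("jar",.045)):
        for d in nets.masks_of(c,n)[:3 if n=="disc" else 1]:
            a,b,_=mcen(d["pixels"],C,z)
            print(c,n,[np.round(v).tolist() for v in a],"circ",np.round(b[0]),round(b[1]))
    if c=="top": print("ball",p2w(C,220,213,.073),"pocket",p2w(C,448,226,.012),"b2",p2w(C,464.3,206.3,.023))
s=snapshot("wrist");C=cam("wrist");p,R,t=C;q=r.read_state();E=np.array(q["ee_rot"])
print("cam in tool",np.round(E.T@(-R.T@t-q["ee_pos"]),4),np.round(E.T@R.T,3).tolist(),p["fx"],p["k1"])
go(0.40,0.24,0.26)
E
```

```text
top disc [[455.0, 394.0], [56.0, 52.0], 90.0] circ [455. 394.] 29
top disc [[343.0, 326.0], [53.0, 54.0], 1.0] circ [342. 325.] 28
top disc [[450.0, 282.0], [55.0, 34.0], 23.0] circ [446. 291.] 28
top block [[441.0, 286.0], [67.0, 69.0], 9.0] circ [440. 285.] 42
top mat [[593.0, 173.0], [95.0, 97.0], 7.0] circ [593. 174.] 63
top tile_large [[463.0, 14.0], [89.0, 89.0], 89.0] circ [462.  13.] 47
top tile_small [[600.0, -150.0], [64.0, 62.0], 62.0] circ [ 599. -149.] 33
top tray [[436.0, -253.0], [63.0, 113.0], 52.0] circ [ 436. -254.] 61
top jar [[622.0, 4.0], [32.0, 40.0], 89.0] circ [622.   3.] 20
ball [0.44325574 0.28298968 0.073     ] pocket [ 0.41351718 -0.23455249  0.012     ] b2 [ 0.45811303 -0.2715154   0.023     ]
scene disc [[468.0, 387.0], [53.0, 79.0], 60.0] circ [467. 385.] 40
scene disc [[552.0, 290.0], [54.0, 78.0], 64.0] circ [552. 290.] 40
scene disc [[624.0, 1.0], [33.0, 80.0], 76.0] circ [624.   1.] 41
scene block [[469.0, 267.0], [89.0, 80.0], 52.0] circ [462. 271.] 48
scene mat [[596.0, 169.0], [98.0, 99.0], 6.0] circ [596. 169.] 65
scene tile_large [[467.0, 11.0], [86.0, 95.0], 78.0] circ [467.  11.] 48
scene tile_small [[605.0, -152.0], [61.0, 60.0], 75.0] circ [ 605. -151.] 33
scene tray [[446.0, -255.0], [73.0, 128.0], 53.0] circ [ 446. -257.] 70
scene jar [[652.0, -7.0], [33.0, 77.0], 75.0] circ [652.  -5.] 39
cam in tool [ 0.0865  0.0009 -0.1426] [[-0.0, -0.944, -0.329], [1.0, -0.0, -0.0], [-0.0, -0.329, 0.944]] 310.8297335886782 -0.04322742681760062
t 1.85 pos [0.1433 0.479  0.2313] yaw 73.34 tilt [-0. -0.] j6 90.0 | turn z rows 0.0 shift rows [-10.48   -5.179  -0.957]
```

>>> carry_out --pt "0 0 0 0 0 1 0" --pt "0 0 0 0 0 1 0" --pt "0 0 0 0 0 1 0" --pt "0 0 0 0 0 1 0" --pt "0 0 0 0 0 1 0" --pt "0 0 0 0 0 1 0" --pt "0 0 0 0 0 1 0" --pt "0 0 0 0 0 1 0" --pt "0 0 0 0 0 1 0" --pt "0 0 0 0 0 1 0" --pt "0 0 0 0 0 1 0" --pt "0 0 0 0 0 0.2 0"

```text
time_s: 2.85
ee_pos: [0.1433, 0.479, 0.2313]
ee_rot: [[-0.154, 0.988, -0.0], [0.988, 0.154, -0.0], [-0.0, -0.0, -1.0]]
force: [-0.3, 0.0, 0.4]
width: 1.0
grasp_force: 0.0
```

```bash
python3 -c "
from h import *
go(.443,.284,.23,9)"
```

```text
t 2.85 pos [0.1433 0.479  0.2313] yaw 8.88 tilt [-0. -0.] j6 154.5 | turn z rows -0.022 shift rows [-7.982  8.849  0.044]
```

>>> carry_out --pt "-0.88 0.98 0 0 0 0 0" --pt "-0.88 0.98 0 0 0 0 0" --pt "-0.88 0.98 0 0 0 0 0" --pt "-0.88 0.98 0 0 0 0 0" --pt "-0.88 0.98 0 0 0 0 0" --pt "-0.88 0.98 0 0 0 0 0" --pt "-0.88 0.98 0 0 0 0 0" --pt "-0.88 0.98 0 0 0 0 0" --pt "-0.88 0.98 0 0 0 0 0" --pt "0 0 0 0 0 0 0" --pt "0 0 0 0 0 0 0"

```text
time_s: 3.77
ee_pos: [0.4437, 0.2853, 0.2309]
ee_rot: [[-0.158, 0.987, -0.0], [0.987, 0.158, -0.0], [-0.0, -0.001, -1.0]]
force: [-0.9, 0.5, 0.7]
width: 0.999
grasp_force: 0.0
```

```bash
python3 - <<'E'
from h import *
C=cam("wrist");im=snapshot("wrist");cv2.imwrite("pics/w1.png",im[:,:,::-1])
o=-C[1].T@C[2];print("cam",o)
for n,z in(("bauble",.073),("ring",.062),("disc",.042),("block",.022),("mat",.005),("tile_large",.006),("jar",.045)):
    for d in nets.masks_of("wrist",n)[:4 if n=="disc" else 2]:
        a,b,_=mcen(d["pixels"],C,z);ys,xs=np.nonzero(d["pixels"])
        print(n,round(d["p"],2),xs.mean().round(),ys.mean().round(),[np.round(v,1).tolist() for v in a],"circ",np.round(b[0],1),round(b[1],1))
u,v=w2p(C,[.443,.284,.04]).astype(int);print(u,v)
u=min(max(u,110),530);v=min(max(v,80),320)
cv2.imwrite("pics/w1c.png",cv2.resize(im[v-80:v+80,u-110:u+110,::-1],None,fx=3.6,fy=3.6,interpolation=cv2.INTER_CUBIC));print(u,v)
go(.443,.284,.23,9)
E
```

```text
cam [0.42908271 0.37043926 0.37349649]
bauble 0.75 317.0 180.0 [[438.7, 292.8], [28.8, 28.7], 54.3] circ [439.2 292.8] 15.1
ring 0.68 318.0 167.0 [[437.3, 298.2], [38.2, 32.6], 13.3] circ [438.3 295.5] 20.4
disc 0.93 329.0 168.0 [[445.6, 295.9], [46.0, 55.4], 48.9] circ [443.7 292.9] 28.3
disc 0.7 402.0 174.0 [[529.7, 305.3], [47.5, 53.3], 56.9] circ [530.5 306.3] 27.2
disc 0.61 238.0 123.0 [[348.8, 332.0], [51.9, 49.7], 31.3] circ [349.3 330.9] 26.7
block 0.76 315.0 164.0 [[439.6, 291.0], [63.6, 64.7], 10.6] circ [439.8 291.2] 43.0
mat 0.58 413.0 260.0 [[591.6, 175.6], [97.0, 96.9], 6.1] circ [591.  175.3] 66.2
tile_large 0.82 304.0 345.0 [[462.2, 20.7], [90.9, 92.1], 81.7] circ [461.3  18.6] 48.2
jar 0.74 405.0 365.0 [[599.4, 41.2], [39.6, 21.0], 82.9] circ [603.4  40.7] 19.8
320 180
320 180
t 4.17 pos [0.4419 0.2871 0.2314] yaw 9.26 tilt [0.0001 0.0001] j6 113.8 | turn z rows 0.045 shift rows [-0.109  0.021  0.048]
```

View pics/w1c.png

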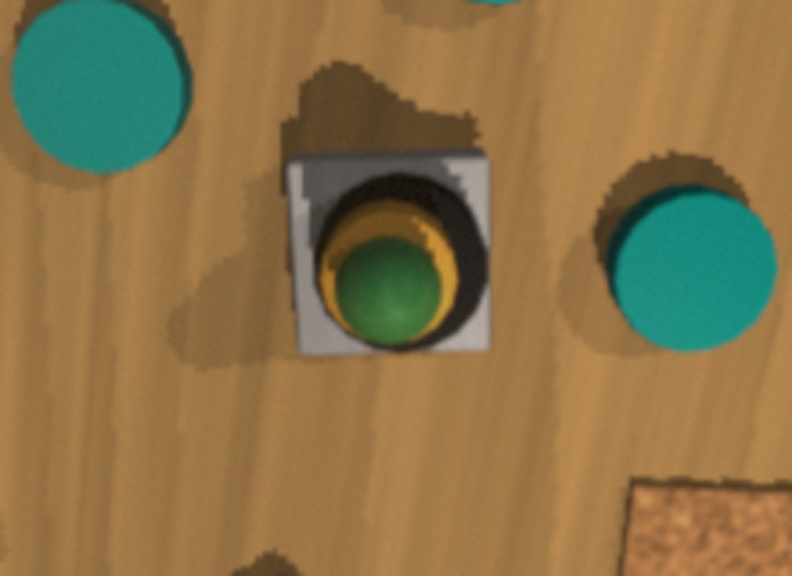

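The crop shows the steel block, the black disc, the brass ring and the green ball at crop (388,290), which is the stack that is meant. Both neighbours are turquoise, so they are not. I'll re-measure now that the arm has settled.

```bash
cat >> h.py <<'E'
def look(things,c="wrist",k=2):
    im=snapshot(c)if c!="wrist" else None
    C=cam(c)
    if im is None: im=snapshot(c)
    for n,z in things:
        for d in nets.masks_of(c,n)[:k]:
            a,b,_=mcen(d["pixels"],C,z);ys,xs=np.nonzero(d["pixels"])
            print(c,n,round(d["p"],2),xs.mean().round(),ys.mean().round(),[np.round(v,1).tolist() for v in a],"circ",np.round(b[0],1),round(b[1],1))
    return im,C
E
python3 - <<'E'
from h import *
for _ in range(2): look((("bauble",.073),("ring",.062),("block",.022),("mat",.005)),k=1);print(r.read_state()["ee_pos"],r.read_state()["joint_velocities"].__repr__()[:90])
look((("bauble",.073),("block",.022),("mat",.005),("tile_large",.006)),"top",1)
E
```

```text
wrist bauble 0.78 319.0 181.0 [[439.2, 292.9], [29.1, 29.9], 9.2] circ [439.4 292.6] 15.7
wrist ring 0.68 320.0 168.0 [[438.0, 300.5], [38.3, 28.3], 9.2] circ [438.5 295.8] 19.8
wrist block 0.95 315.0 166.0 [[439.7, 291.0], [63.4, 65.0], 10.9] circ [439.3 290.6] 43.6
wrist mat 0.76 413.0 262.0 [[590.2, 175.5], [97.5, 98.1], 5.1] circ [590.3 175.9] 65.5
[0.44232573 0.2867096  0.23134975] array([-0.22258606, -0.00666316,  0.05267361,  0.01621882,  0.00987387,
        0.04749346
wrist bauble 0.86 319.0 181.0 [[438.7, 292.3], [29.1, 29.9], 9.2] circ [439.4 292.6] 15.4
wrist ring 0.65 318.0 168.0 [[437.3, 298.8], [38.5, 32.8], 13.3] circ [438.3 295.5] 20.1
wrist block 0.75 314.0 165.0 [[439.2, 291.2], [62.3, 64.3], 10.7] circ [439.  291.2] 43.1
wrist mat 0.75 413.0 261.0 [[591.0, 176.1], [96.9, 98.3], 6.2] circ [591.2 175.3] 65.8
[0.44245057 0.28657744 0.2312824 ] array([-0.02657996,  0.07430178, -0.00822127,  0.00984581, -0.03137668,
        0.01618611
top bauble 0.74 409.0 148.0 [[584.0, -137.0], [58.5, 56.9], 89.6] circ [ 584.  -136.6] 30.5
top block 0.78 228.0 220.0 [[440.2, 287.0], [64.9, 68.3], 10.9] circ [440.1 286.9] 43.0
top mat 0.64 273.0 153.0 [[593.3, 173.2], [95.7, 97.0], 6.3] circ [592.5 173. ] 64.3
top tile_large 0.73 341.0 206.0 [[463.2, 12.5], [91.2, 89.3], 89.5] circ [464.3  13.9] 47.8
```

>>> carry_out --pt "0 0 0 0 0 -1 0" --pt "0 0 0 0 0 -1 0" --pt "0 0 0 0 0 -1 0" --pt "0 0 0 0 0 -1 0" --pt "0 0 0 0 0 -1 0" --pt "0 0 0 0 0 -1 0" --pt "0 0 0 0 0 -1 0" --pt "0 0 0 0 0 -1 0" --pt "0 0 0 0 0 -1 0" --pt "0 0 0 0 0 -1 0" --pt "0 0 0 0 0 -1 0" --pt "0 0 0 0 0 -1 0"

```text
time_s: 5.92
ee_pos: [0.4424, 0.2866, 0.2313]
ee_rot: [[-0.979, 0.204, 0.0], [0.204, 0.979, 0.0], [0.0, 0.0, -1.0]]
force: [-0.2, -0.7, -0.7]
width: 0.997
grasp_force: 0.0
```

>>> carry_out --pt "0 0 0 0 0 -1 0" --pt "0 0 0 0 0 -1 0" --pt "0 0 0 0 0 -1 0" --pt "0 0 0 0 0 -1 0" --pt "0 0 0 0 0 -1 0" --pt "0 0 0 0 0 -1 0" --pt "0 0 0 0 0 -1 0" --pt "0 0 0 0 0 -1 0" --pt "0 0 0 0 0 -1 0" --pt "0 0 0 0 0 -1 0" --pt "0 0 0 0 0 -1 0" --pt "0 0 0 0 0 -1 0"

```text
time_s: 6.92
ee_pos: [0.4424, 0.2866, 0.2313]
ee_rot: [[-0.545, -0.838, 0.0], [-0.838, 0.545, -0.0], [-0.0, -0.0, -1.0]]
force: [-0.3, 0.2, -0.3]
width: 1.0
grasp_force: 0.0
```

>>> carry_out --pt "0 0 0 0 0 -1 0" --pt "0 0 0 0 0 -1 0" --pt "0 0 0 0 0 -1 0" --pt "0 0 0 0 0 -1 0" --pt "0 0 0 0 0 -1 0" --pt "0 0 0 0 0 -1 0" --pt "0 0 0 0 0 -1 0" --pt "0 0 0 0 0 -0.6 0" --pt "0 0 0 0 0 0 0" --pt "0 0 0 0 0 0 0" --pt "0 0 0 0 0 0 0"

```text
time_s: 7.83
ee_pos: [0.4424, 0.2866, 0.2313]
ee_rot: [[0.175, -0.985, -0.0], [-0.985, -0.175, -0.0], [0.0, 0.0, -1.0]]
force: [0.3, 0.5, -0.6]
width: 1.001
grasp_force: 0.0
```

```bash
python3 - <<'E'
from h import *
for _ in range(2): im,C=look((("bauble",.073),("ring",.062),("disc",.042),("block",.022),("mat",.005)),k=1)
cv2.imwrite("pics/w2.png",im[:,:,::-1])
go(.44,.29,.23,10.8)
E
```

```text
wrist bauble 0.93 322.0 191.0 [[438.5, 292.0], [29.8, 27.7], 81.2] circ [438.8 292.1] 15.3
wrist ring 0.58 322.0 176.0 [[440.0, 282.7], [37.6, 27.3], 8.3] circ [439.3 288. ] 19.5
wrist disc 0.83 296.0 251.0 [[453.7, 381.2], [57.1, 48.3], 83.3] circ [454.3 381.1] 28.6
wrist block 0.72 326.0 163.0 [[440.3, 287.0], [64.5, 64.1], 10.1] circ [439.8 287.7] 42.8
wrist mat 0.62 203.0 46.0 [[591.5, 175.0], [96.1, 95.6], 6.7] circ [591.5 174.1] 65.8
wrist bauble 0.75 322.0 190.0 [[438.7, 292.1], [28.4, 30.5], 10.2] circ [438.9 291.9] 15.8
wrist ring 0.98 323.0 177.0 [[439.8, 284.9], [38.9, 31.6], 12.1] circ [439.2 289. ] 20.5
wrist disc 0.87 296.0 251.0 [[454.8, 380.6], [49.3, 54.8], 9.9] circ [454.1 380.6] 28.3
wrist block 0.77 325.0 164.0 [[440.0, 286.9], [63.4, 64.1], 10.2] circ [439.7 287.5] 42.8
wrist mat 0.63 203.0 46.0 [[591.8, 175.0], [95.7, 95.7], 6.4] circ [591.2 174.3] 65.3
t 8.43 pos [0.4424 0.2866 0.2313] yaw -169.78 tilt [-0.0001  0.    ] j6 -67.3 | turn z rows -0.102 shift rows [-0.127  0.058  0.043]
```

View pics/w2.png

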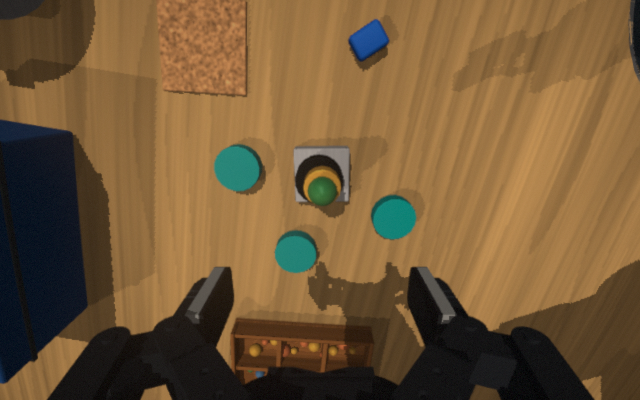

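The wrist view shows the stack at (322,185) between turquoise discs at (238,168), (296,251) and (393,217). Opposite views agree on the ball at (439.0, 292.2) mm and the mat at (591, 175) mm, so the hand calibration is good. Next I'll go down with the fingertips at 64 mm, just above the ring top at 62 mm.

>>> carry_out --pt "-0.2 0.08 0.9 0 0 0 0" --pt "0 0 0.9 0 0 0 60" --pt "0 0 0.9 0 0 0 60" --pt "0 0 0.9 0 0 0 60" --pt "0 0 0.9 0 0 0 60" --pt "0 0 0.5 0 0 0 60" --pt "0 0 0.3 0 0 0 60" --pt "0 0 0.2 0 0 0 60" --pt "0 0 0 0 0 0 60" --pt "0 0 0 0 0 0 60" --grip_force 20

```text
time_s: 9.27
ee_pos: [0.4394, 0.2924, 0.067]
ee_rot: [[0.177, -0.984, 0.001], [-0.984, -0.177, 0.001], [-0.0, -0.001, -1.0]]
force: [0.5, 0.1, 1.1]
width: 0.764
grasp_force: 0.0
```

```bash
python3 - <<'E'
from h import *
go(.439,.2922,.064)
im,C=look((("bauble",.073),),k=1);print(r.read_state()["width"])
cv2.imwrite("pics/w3.png",im[:,:,::-1])
E
```

```text
t 9.27 pos [0.4394 0.2924 0.067 ] yaw -169.78 tilt [0.0008 0.0005] j6 -66.6 | turn z rows 0.0 shift rows [0.003 0.015 0.102]
wrist bauble 0.98 320.0 273.0 [[438.5, 293.1], [29.5, 34.3], 10.3] circ [438.2 293.2] 17.6
0.7639064784203772
```

View pics/w3.png

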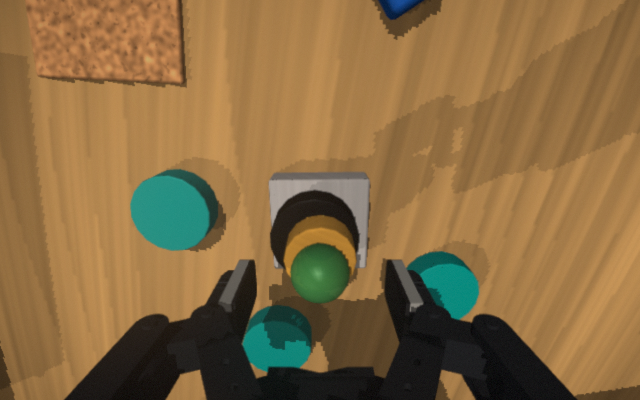

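The ball at (320,273) sits centred between the fingertips at about (250,268) and (392,268). Closing gently.

>>> carry_out --pt "0 0 0.07 0 0 0 100" --pt "0 0 0 0 0 0 130" --pt "0 0 0 0 0 0 145" --pt "0 0 0 0 0 0 155" --pt "0 0 0 0 0 0 162" --pt "0 0 0 0 0 0 170" --pt "0 0 0 0 0 0 180" --pt "0 0 0 0 0 0 190" --pt "0 0 0 0 0 0 190" --pt "0 0 0 0 0 0 190" --grip_force 20

```text
time_s: 10.2
ee_pos: [0.4392, 0.2922, 0.0644]
ee_rot: [[0.177, -0.984, 0.0], [-0.984, -0.177, 0.0], [-0.0, -0.0, -1.0]]
force: [1.7, -0.0, 3.4]
width: 0.336
grasp_force: 19.7
```

>>> carry_out --pt "0 0 -0.1 0 0 0 190" --pt "0 0 -0.2 0 0 0 190" --pt "0 0 -0.5 0 0 0 190" --pt "0 0 -0.7 0 0 0 190" --pt "0 0 -0.7 0 0 0 190" --pt "0 0 -0.7 0 0 0 190" --pt "0 0 -0.6 0 0 0 190" --pt "0.4 0.1 -0.3 0 0 0 190" --pt "0.7 0.15 -0.1 0 0 0 190" --pt "0.8 0.2 0 0 0 0 190" --pt "0.8 0.2 0 0 0 0 190" --pt "0.8 0.2 0 0 0 0 190"

```text
time_s: 11.2
ee_pos: [0.4318, 0.1826, 0.1811]
ee_rot: [[0.178, -0.984, -0.001], [-0.984, -0.178, -0.0], [0.0, 0.001, -1.0]]
force: [0.3, -0.2, -0.5]
width: 0.333
grasp_force: 19.8
```

>>> carry_out --pt "0.85 0.2 0 0 0 0 190" --pt "0.85 0.2 0 0 0 0 190" --pt "0.85 0.2 0 0 0 0 190" --pt "0.85 0.2 0 0 0 0 190" --pt "0.85 0.2 0 0 0 0 190" --pt "0.85 0.2 0 0 0 0 190" --pt "0.85 0.2 0 0 0 0 190" --pt "0.85 0.2 0 0 0 0 190" --pt "0.8 0.2 0 0 0 0 190" --pt "0.8 0.2 0 0 0 0 190" --pt "0.7 0.2 0 0 0 0 190" --pt "0.5 0.1 0 0 0 0 190"

```text
time_s: 12.2
ee_pos: [0.4145, -0.1134, 0.1811]
ee_rot: [[0.176, -0.984, -0.001], [-0.984, -0.176, -0.0], [-0.0, 0.001, -1.0]]
force: [0.7, -0.2, -0.3]
width: 0.332
grasp_force: 19.8
```

>>> carry_out --pt "0.5 0.1 0 0 0 -0.5 190" --pt "0 0 0 0 0 -1 190" --pt "0 0 0 0 0 -1 190" --pt "0 0 0 0 0 -1 190" --pt "0 0 0 0 0 -1 190" --pt "0 0 0 0 0 -1 190" --pt "0 0 0 0 0 -1 190" --pt "0 0 0 0 0 -0.5 190" --pt "0 0 0 0 0 0 190" --pt "0 0 0 0 0 0 190" --pt "0 0 0 0 0 0 190"

```text
time_s: 13.12
ee_pos: [0.4151, -0.1269, 0.1812]
ee_rot: [[0.768, -0.64, -0.0], [-0.64, -0.768, 0.0], [-0.0, 0.0, -1.0]]
force: [-0.3, -0.9, -0.6]
width: 0.33
grasp_force: 19.8
```

```bash
python3 - <<'E'
from h import *
im,C=look((("tray",.012),("tile_small",.006),("bauble",.023)),k=2)
cv2.imwrite("pics/w4.png",im[:,:,::-1])
s=r.read_state();print(s["width"],s["grasp_force"])
go(.4135,-.2346,.17,50.5)
E
```

```text
wrist tray 0.83 408.0 82.0 [[436.3, -252.6], [62.7, 110.9], 52.0] circ [ 436.3 -253.3] 62.1
wrist tile_small 0.79 210.0 23.0 [[591.9, -142.8], [63.2, 43.5], 49.1] circ [ 599.1 -148.7] 32.1
wrist bauble 0.79 320.0 276.0 [[332.7, -58.3], [66.8, 80.1], 50.2] circ [332.8 -58.3] 40.3
wrist bauble 0.7 415.0 49.0 [[457.7, -270.4], [30.1, 29.0], 10.9] circ [ 457.6 -270.5] 15.6
0.33838253731165896 19.808359444141388
t 13.32 pos [ 0.4154 -0.1268  0.1812] yaw -129.72 tilt [-0.  0.] j6 -157.3 | turn z rows -0.038 shift rows [2.238 2.813 0.373]
```

View pics/w4.png

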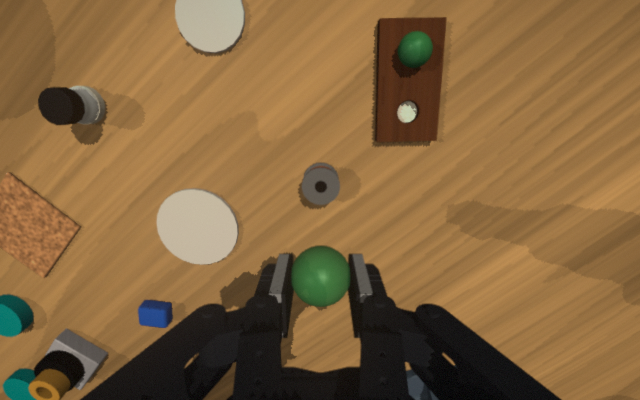

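The bauble is held at (320,276). The tray is at (410,80), with the empty pocket at (407,112) and bauble2 at (415,49). I'll move above the pocket and measure it again.

>>> carry_out --pt "0.3 0.4 0 0 0 0 190" --pt "0.55 0.7 0 0 0 0 190" --pt "0.55 0.7 0 0 0 0 190" --pt "0.5 0.6 0 0 0 0 190" --pt "0.3 0.4 0 0 0 0 190" --pt "0 0 0 0 0 0 190" --pt "0 0 0 0 0 0 190"

```text
time_s: 13.9
ee_pos: [0.4124, -0.2339, 0.181]
ee_rot: [[0.769, -0.64, -0.0], [-0.64, -0.769, 0.0], [-0.0, -0.0, -1.0]]
force: [0.0, -0.0, 0.1]
width: 0.332
grasp_force: 19.8
```

```bash
python3 - <<'E'
from h import *
im,C=look((("tray",.012),("bauble",.023)),k=3)
u,v=w2p(C,[.4135,-.2346,.012]).astype(int)
g=im[v-25:v+25,u-25:u+25].min(2);m=(g>110).astype(np.uint8)
n,l,st,ce=cv2.connectedComponentsWithStats(m);print(u,v,st[1:].tolist(),ce[1:]+[u-25,v-25])
for c in ce[1:]: print(p2w(C,*(c+[u-25,v-25]),.012),p2w(C,*(c+[u-25,v-25]),.004))
cv2.imwrite("pics/w5.png",cv2.resize(im[v-70:v+70,u-90:u+90,::-1],None,fx=4,fy=4,interpolation=cv2.INTER_CUBIC))
go(.4135,-.2346,.17,50.5)
E
```

```text
wrist tray 0.67 321.0 151.0 [[435.9, -254.0], [60.3, 109.5], 51.8] circ [ 435.9 -253.4] 61.1
wrist bauble 0.74 321.0 276.0 [[330.2, -165.5], [64.4, 77.5], 50.2] circ [ 329.6 -166.1] 39.4
wrist bauble 0.61 320.0 126.0 [[456.6, -270.1], [28.4, 29.5], 50.2] circ [ 456.7 -270.3] 15.0
320 180 [[17, 15, 19, 17, 232]] [[320.81896552 178.        ]]
[ 0.41530733 -0.23677431  0.012     ] [ 0.41373733 -0.23548516  0.004     ]
t 14.05 pos [ 0.4126 -0.2328  0.1812] yaw -129.64 tilt [-0.0001  0.0002] j6 -169.8 | turn z rows -0.025 shift rows [0.06  0.027 0.373]
```

View pics/w5.png

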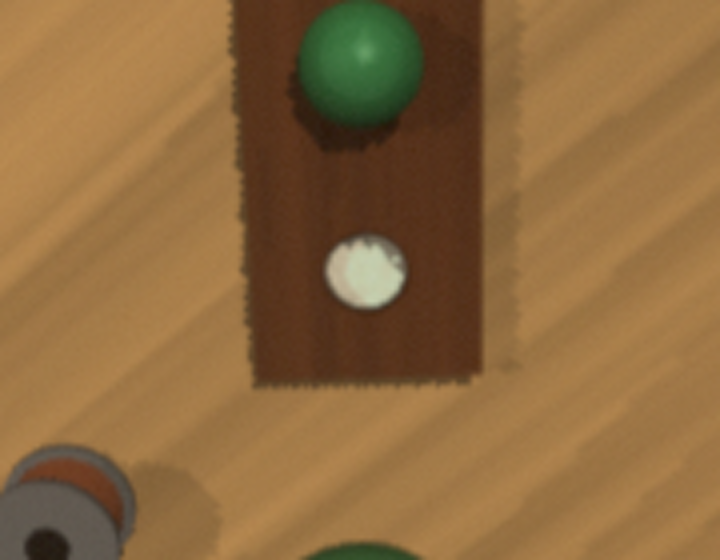

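The crop shows the empty pocket at (365,272) and bauble2 at (361,65), and their midpoint fits the tray centre to 1 mm. The pocket is at (415.1, -236.5) mm. Going down.

>>> carry_out --pt "0.14 0.04 0.4 0 0 0 190" --pt "0 0 0.8 0 0 0 190" --pt "0 0 0.8 0 0 0 190" --pt "0 0 0.8 0 0 0 190" --pt "0 0 0.8 0 0 0 190" --pt "0 0 0.7 0 0 0 190" --pt "0 0 0.4 0 0 0 190" --pt "0 0 0.3 0 0 0 190" --pt "0 0 0.2 0 0 0 190" --pt "0 0 0.1 0 0 0 190" --pt "0 0 0 0 0 0 190" --pt "0 0 0 0 0 0 190"

```text
time_s: 15.05
ee_pos: [0.4155, -0.2373, 0.0228]
ee_rot: [[0.77, -0.638, 0.001], [-0.638, -0.77, -0.0], [0.001, -0.0, -1.0]]
force: [0.5, 0.8, 0.1]
width: 0.334
grasp_force: 19.8
```

```bash
python3 - <<'E'
from h import *
im,C=look((),k=3);go(.4151,-.2365,.0144)
s=r.read_state();print(s["force"],s["width"],s["grasp_force"])
cv2.imwrite("pics/w6.png",cv2.resize(im[140:340,200:440,::-1],None,fx=3,fy=3,interpolation=cv2.INTER_CUBIC))
E
```

```text
t 15.1 pos [ 0.4156 -0.2374  0.0229] yaw -129.67 tilt [ 0.001  -0.0006] j6 -170.1 | turn z rows 0.0 shift rows [-0.032 -0.012  0.284]
[ 0.51563244  0.3640188  -1.10146183] 0.32760406673723347 19.838302731513977
```

View pics/w6.png

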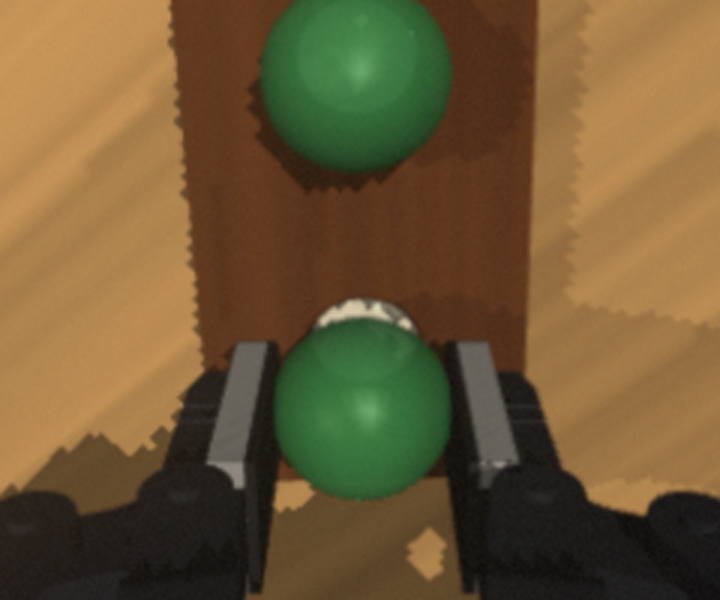

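The ball hangs right behind the pocket's visible rim at crop (365,315), as expected from this slant. I'll lower the last 8 mm slowly.

>>> carry_out --pt "-0.03 0 0.04 0 0 0 190" --pt "0 0 0.04 0 0 0 190" --pt "0 0 0.04 0 0 0 190" --pt "0 0 0.04 0 0 0 190" --pt "0 0 0.03 0 0 0 190" --pt "0 0 0.02 0 0 0 190" --pt "0 0 0.02 0 0 0 190" --pt "0 0 0.02 0 0 0 190" --pt "0 0 0 0 0 0 190" --pt "0 0 0 0 0 0 190"

```text
time_s: 15.93
ee_pos: [0.4144, -0.2366, 0.0147]
ee_rot: [[0.77, -0.638, 0.0], [-0.638, -0.77, -0.0], [0.0, 0.0, -1.0]]
force: [-0.5, -0.7, 0.3]
width: 0.333
grasp_force: 19.9
```

>>> carry_out --pt "0.02 0 0.01 0 0 0 190" --pt "0 0 0.01 0 0 0 190" --pt "0 0 0 0 0 0 190" --pt "0 0 0 0 0 0 160" --pt "0 0 0 0 0 0 150" --pt "0 0 0 0 0 0 140" --pt "0 0 0 0 0 0 110" --pt "0 0 0 0 0 0 80" --pt "0 0 0 0 0 0 80" --pt "0 0 0 0 0 0 80"

```text
time_s: 16.77
ee_pos: [0.4149, -0.2369, 0.0141]
ee_rot: [[0.77, -0.638, 0.0], [-0.638, -0.77, 0.0], [0.0, -0.0, -1.0]]
force: [0.1, 0.2, 0.2]
width: 0.683
grasp_force: 0.0
```

>>> carry_out --pt "0 0 -0.2 0 0 0 80" --pt "0 0 -0.6 0 0 0 80" --pt "0 0 -0.8 0 0 0 80" --pt "0 0 -0.8 0 0 0 0" --pt "0 0 -0.8 0 0 0 0" --pt "0 0 -0.8 0 0 0 0" --pt "0 0 -0.8 0 0 0 0" --pt "0 0 -0.6 0 0 0 0" --pt "0 0 -0.2 0 0 0 0" --pt "0 0 0 0 0 0 0"

```text
time_s: 17.6
ee_pos: [0.4156, -0.2374, 0.1837]
ee_rot: [[0.77, -0.638, 0.002], [-0.638, -0.77, -0.001], [0.003, -0.0, -1.0]]
force: [0.1, -0.3, 0.1]
width: 1.001
grasp_force: 0.0
```

```bash
python3 - <<'E'
from h import *
im,C=look((("bauble",.023),("tile_small",.006),("tile_large",.006),("jar",.045)),k=2)
go(.439,.292,.18,10.5)
E
```

```text
wrist bauble 0.96 321.0 185.0 [[414.3, -237.6], [28.5, 30.0], 5.8] circ [ 413.7 -237.9] 15.7
wrist bauble 0.96 319.0 131.0 [[457.2, -270.5], [29.7, 27.2], 50.3] circ [ 456.6 -270.1] 14.9
wrist tile_small 0.58 135.0 96.0 [[599.9, -149.4], [65.4, 64.6], 50.1] circ [ 599.2 -149.7] 33.5
wrist tile_large 0.75 138.0 279.0 [[461.3, 12.9], [93.9, 91.0], 87.1] circ [462.4  12.9] 47.5
wrist jar 0.66 21.0 177.0 [[614.3, -20.2], [63.2, 32.1], 64.9] circ [608.8 -17.6] 32.6
t 17.85 pos [ 0.4143 -0.2366  0.181 ] yaw -129.67 tilt [-0.0016  0.0009] j6 -170.1 | turn z rows 6.952 shift rows [-17.176  -4.021   0.048]
```

>>> carry_out --pt "0 0 0 0 0 1 0" --pt "0 0 0 0 0 1 0" --pt "0 0 0 0 0 1 0" --pt "0 0 0 0 0 1 0" --pt "0 0 0 0 0 1 0" --pt "0 0 0 0 0 1 0" --pt "0 0 0 0 0 0.95 0" --pt "-0.5 -0.12 0 0 0 0 0" --pt "-0.9 -0.21 0 0 0 0 0" --pt "-0.9 -0.21 0 0 0 0 0" --pt "-0.9 -0.21 0 0 0 0 0" --pt "-0.9 -0.21 0 0 0 0 0"

```text
time_s: 18.85
ee_pos: [0.4201, -0.1095, 0.1813]
ee_rot: [[0.182, -0.983, -0.001], [-0.983, -0.182, 0.0], [-0.001, 0.001, -1.0]]
force: [0.8, 0.2, 0.5]
width: 1.002
grasp_force: 0.0
```

>>> carry_out --pt "-1 -0.23 0 0 0 0 0" --pt "-1 -0.23 0 0 0 0 0" --pt "-1 -0.23 0 0 0 0 0" --pt "-1 -0.23 0 0 0 0 0" --pt "-1 -0.23 0 0 0 0 0" --pt "-1 -0.24 0 0 0 0 0" --pt "-1 -0.24 0 0 0 0 0" --pt "-1 -0.24 0 0 0 0 0" --pt "-1 -0.24 0 0 0 0 0" --pt "-1 -0.24 0 0 0 0 0" --pt "-1 -0.24 0 0 0 0 0" --pt "-1 -0.24 0 0 0 0 0"

```text
time_s: 19.85
ee_pos: [0.4379, 0.2601, 0.1813]
ee_rot: [[0.183, -0.983, -0.001], [-0.983, -0.183, -0.001], [0.0, 0.001, -1.0]]
force: [0.7, 0.2, 0.3]
width: 0.998
grasp_force: 0.0
```

>>> carry_out --pt "-0.7 -0.17 0 0 0 0 0" --pt "-0.4 -0.1 0 0 0 0 0" --pt "0 0 0 0 0 0 0" --pt "0 0 0 0 0 0 0" --pt "0 0 0 0 0 0 0"

```text
time_s: 20.27
ee_pos: [0.4404, 0.2915, 0.1818]
ee_rot: [[0.182, -0.983, -0.001], [-0.983, -0.182, -0.001], [0.001, 0.001, -1.0]]
force: [0.6, 0.2, -0.1]
width: 1.003
grasp_force: 0.0
```

```bash
python3 - <<'E'
from h import *
im,C=look((("ring",.062),("disc",.042),("block",.022),("mat",.005)),k=2)
u,v=w2p(C,[.439,.292,.05]).astype(int);print(u,v)
cv2.imwrite("pics/w7.png",im[:,:,::-1])
cv2.imwrite("pics/w7c.png",cv2.resize(im[v-60:v+60,u-80:u+80,::-1],None,fx=5,fy=5,interpolation=cv2.INTER_CUBIC))
go(.439,.292,.18,10.5)
E
```

```text
wrist ring 0.74 321.0 194.0 [[438.7, 289.3], [42.5, 38.7], 88.3] circ [438.7 289.1] 21.6
wrist disc 0.97 291.0 267.0 [[454.8, 379.3], [49.3, 56.9], 10.1] circ [454.9 379.1] 29.0
wrist disc 0.67 402.0 229.0 [[352.6, 316.5], [48.7, 56.0], 49.7] circ [352.8 316.7] 28.2
wrist block 0.64 327.0 167.0 [[439.6, 286.6], [62.8, 64.0], 10.5] circ [439.3 287.4] 42.6
wrist mat 0.81 184.0 42.0 [[590.5, 184.6], [96.3, 77.5], 7.0] circ [590.2 183.4] 60.7
320 193
t 20.52 pos [0.4406 0.2919 0.1823] yaw -169.54 tilt [0.0002 0.0001] j6 -66.9 | turn z rows -0.008 shift rows [-0.013  0.053  0.076]
```

View pics/w7c.png

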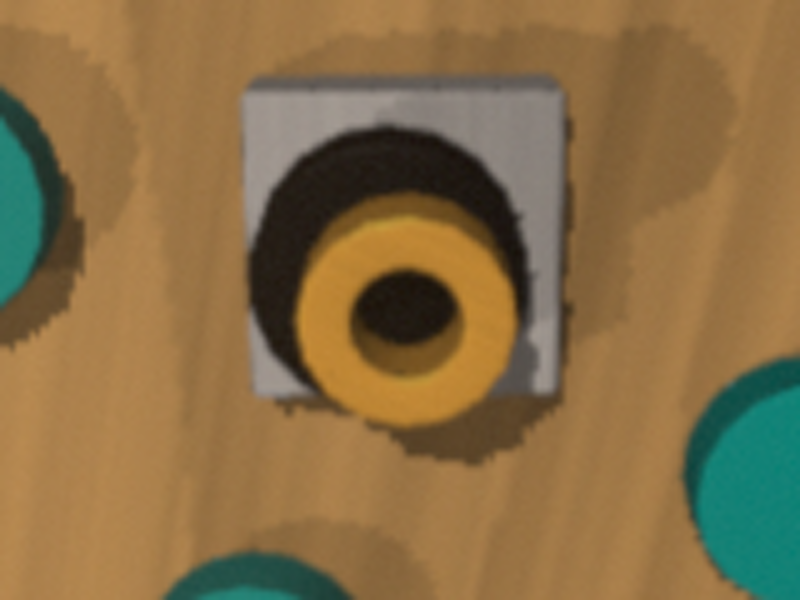

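```bash
python3 - <<'E'
from h import *
C=cam("wrist");f=lambda x,y,z:p2w(C,240+x/5,133+y/5,z)[:2]*1000
print("ring",f(407,321,.062),[f(*q,.062) for q in((296,321),(518,321),(407,216),(407,427))])
print("disc",f(389,263,.042),[f(*q,.042) for q in((250,263),(528,263),(389,128))])
K=[f(*q,.022) for q in((243,92),(565,92),(557,395),(256,397))];print("block",K,np.mean(K,0))
E
```

```text
ring [438.63043546 292.35939272] [array([458.01601689, 295.93565948]), array([419.24569936, 288.78005913]), array([442.12225887, 273.54761882]), array([434.93745938, 312.25254462])]
disc [442.83888103 287.96902098] [array([468.6413061 , 292.72257877]), array([417.04606998, 283.20393919]), array([447.43006879, 262.71150476])]
block [array([476.18076966, 264.63710129]), array([414.43485627, 253.24528476]), array([402.5342531 , 315.15813516]), array([464.05580259, 326.96553415])] [439.30142041 290.00151384]
```

The ring top is at (438.6, 292.5), the disc at (442.5, 289) and the block at (439.3, 290) with sides at 10.5°. The offsets are within the 4 mm given. Now the ring.

>>> carry_out --pt "-0.03 0.06 0.4 0 0 0 40" --pt "0 0 0.8 0 0 0 40" --pt "0 0 0.8 0 0 0 40" --pt "0 0 0.8 0 0 0 40" --pt "0 0 0.8 0 0 0 40" --pt "0 0 0.5 0 0 0 40" --pt "0 0 0.3 0 0 0 40" --pt "0 0 0.1 0 0 0 40" --pt "0 0 0 0 0 0 40" --pt "0 0 0 0 0 0 40" --pt "0 0 0 0 0 0 40"

```text
time_s: 21.43
ee_pos: [0.4392, 0.2935, 0.0482]
ee_rot: [[0.182, -0.983, 0.001], [-0.983, -0.182, 0.001], [-0.001, -0.002, -1.0]]
force: [-0.2, 0.7, 1.0]
width: 0.843
grasp_force: 0.0
```

>>> carry_out --pt "0 0 0 0 0 0 80" --pt "0 0 0 0 0 0 110" --pt "0 0 0 0 0 0 125" --pt "0 0 0 0 0 0 135" --pt "0 0 0 0 0 0 145" --pt "0 0 0 0 0 0 160" --pt "0 0 0 0 0 0 180" --pt "0 0 0 0 0 0 180" --pt "0 0 0 0 0 0 180" --grip_force 40

```text
time_s: 22.18
ee_pos: [0.4389, 0.2933, 0.0477]
ee_rot: [[0.182, -0.983, 0.001], [-0.983, -0.182, 0.0], [-0.0, -0.001, -1.0]]
force: [-2.4, -1.2, 8.4]
width: 0.444
grasp_force: 39.2
```

>>> carry_out --pt "0 0 -0.15 0 0 0 180" --pt "0 0 -0.4 0 0 0 180" --pt "0 0 -0.7 0 0 0 180" --pt "0 0 -0.8 0 0 0 180" --pt "0 0 -0.8 0 0 0 180" --pt "0 0 -0.8 0 0 0 180" --pt "0.3 -0.05 -0.6 0 0 0 180" --pt "0.6 -0.1 -0.2 0 0 0 180" --pt "0.9 -0.15 0 0 0 0 180" --pt "0.9 -0.15 0 0 0 0 180" --pt "0.9 -0.15 0 0 0 0 180" --pt "0.9 -0.15 0 0 0 0 180"

```text
time_s: 23.18
ee_pos: [0.4854, 0.1633, 0.1808]
ee_rot: [[0.183, -0.983, -0.0], [-0.983, -0.183, -0.0], [-0.0, 0.0, -1.0]]
force: [0.5, 0.1, -0.6]
width: 0.446
grasp_force: 40.4
```

>>> carry_out --pt "0.95 -0.15 0 0 0 0 180" --pt "0.95 -0.16 0 0 0 0 180" --pt "0.95 -0.16 0 0 0 0 180" --pt "0.95 -0.16 0 0 0 0 180" --pt "0.95 -0.16 0 0 0 0 180" --pt "0.95 -0.16 0 0 0 0 180" --pt "0.95 -0.16 0 0 0 0 180" --pt "0.95 -0.16 0 0 0 0 180" --pt "0.95 -0.16 0 0 0 0 180" --pt "0.9 -0.16 0 0 0 0 180" --pt "0.9 -0.16 0 0 0 0 180" --pt "0.68 -0.08 0 0 0 0 180"

```text
time_s: 24.18
ee_pos: [0.6, -0.1528, 0.1805]
ee_rot: [[0.182, -0.983, -0.0], [-0.983, -0.182, -0.0], [0.0, 0.0, -1.0]]
force: [0.4, -0.3, -0.9]
width: 0.448
grasp_force: 40.4
```

>>> carry_out --pt "0 0 0 0 0 0 180" --pt "0 0 0 0 0 0 180" --pt "0 0 0 0 0 0 180" --pt "0 0 0 0 0 0 180"

```text
time_s: 24.52
ee_pos: [0.5994, -0.15, 0.1807]
ee_rot: [[0.183, -0.983, -0.0], [-0.983, -0.183, 0.0], [-0.0, 0.0, -1.0]]
force: [0.1, -0.2, -0.9]
width: 0.444
grasp_force: 40.5
```

```bash
python3 - <<'E'
from h import *
im,C=look((("tile_small",.006),("jar",.045)),k=1)
hsv=cv2.cvtColor(im,cv2.COLOR_RGB2HSV)
m=((hsv[:,:,1]<60)&(hsv[:,:,2]>140)).astype(np.uint8)
n,l,st,ce=cv2.connectedComponentsWithStats(m)
for i in range(1,n):
    if st[i,4]>400:
        a,b,W=mcen(l==i,C,.006);print(st[i].tolist(),np.round(ce[i]),"circ",b,"ell",cv2.fitEllipse(W))
s=r.read_state();print(s["width"],s["grasp_force"])
go(.5995,-.1495,.18)
E
```

```text
wrist tile_small 0.6 319.0 180.0 [[600.4, -150.1], [62.5, 64.0], 10.6] circ [ 600.1 -150. ] 32.6
wrist jar 0.78 284.0 309.0 [[612.8, -9.9], [41.6, 7.4], 87.7] circ [614.6 -10. ] 20.8
[290, 152, 59, 58, 2692] [319. 180.] circ ((600.163818359375, -149.18214416503906), 31.59659194946289) ell ((600.030029296875, -149.3647918701172), (61.158599853515625, 62.16729736328125), 24.071714401245117)
0.44451324605898945 40.454911440610886
t 24.67 pos [ 0.5996 -0.1501  0.1808] yaw -169.43 tilt [0.0001 0.    ] j6 -114.6 | turn z rows 0.0 shift rows [-0.02  -0.001  0.028]
```

>>> carry_out --pt "-0.045 -0.02 0.4 0 0 0 180" --pt "0 0 0.8 0 0 0 180" --pt "0 0 0.9 0 0 0 180" --pt "0 0 0.9 0 0 0 180" --pt "0 0 0.9 0 0 0 180" --pt "0 0 0.7 0 0 0 180" --pt "0 0 0.4 0 0 0 180" --pt "0 0 0.3 0 0 0 180" --pt "0 0 0.15 0 0 0 180" --pt "0 0 0.05 0 0 0 180" --pt "0 0 0 0 0 0 180" --pt "0 0 0 0 0 0 180"

```text
time_s: 25.67
ee_pos: [0.6006, -0.1494, 0.0165]
ee_rot: [[0.182, -0.983, 0.001], [-0.983, -0.182, -0.0], [0.001, -0.001, -1.0]]
force: [-0.1, -0.1, -0.6]
width: 0.444
grasp_force: 40.4
```

>>> carry_out --pt "0 0 0.04 0 0 0 180" --pt "0 0 0.03 0 0 0 180" --pt "0 0 0.03 0 0 0 180" --pt "0 0 0 0 0 0 180" --pt "0 0 0 0 0 0 180" --pt "0 0 0 0 0 0 180"

```text
time_s: 26.17
ee_pos: [0.6, -0.1494, 0.0126]
ee_rot: [[0.182, -0.983, 0.0], [-0.983, -0.182, -0.0], [0.0, -0.0, -1.0]]
force: [0.8, 0.0, -0.6]
width: 0.443
grasp_force: 40.4
```

Another 1 mm down, release, lift, and on to the disc.

>>> carry_out --pt "0 0 0.02 0 0 0 180" --pt "0 0 0.01 0 0 0 180" --pt "0 0 0 0 0 0 180" --pt "0 0 0 0 0 0 130" --pt "0 0 0 0 0 0 110" --pt "0 0 0 0 0 0 60" --pt "0 0 0 0 0 0 40" --pt "0 0 0 0 0 0 40"

```text
time_s: 26.83
ee_pos: [0.6, -0.1494, 0.0117]
ee_rot: [[0.182, -0.983, 0.0], [-0.983, -0.182, 0.0], [0.0, -0.0, -1.0]]
force: [-0.6, 0.4, 1.3]
width: 0.845
grasp_force: 0.0
```

>>> carry_out --pt "0 0 -0.2 0 0 0 40" --pt "0 0 -0.6 0 0 0 40" --pt "0 0 -0.8 0 0 0 40" --pt "0 0 -0.8 0 0 0 0" --pt "0 0 -0.8 0 0 0 0" --pt "0 0 -0.8 0 0 0 0" --pt "0 0 -0.8 0 0 0 0" --pt "0 0 -0.6 0 0 0 0" --pt "0 0 -0.2 0 0 0 0" --pt "0 0 0 0 0 0 0" --pt "0 0 0 0 0 0 0"

```text
time_s: 27.75
ee_pos: [0.5998, -0.1494, 0.1791]
ee_rot: [[0.182, -0.983, -0.0], [-0.983, -0.182, 0.0], [-0.0, 0.0, -1.0]]
force: [0.3, 0.3, -0.1]
width: 1.002
grasp_force: 0.0
```

```bash
python3 - <<'E'
from h import *
im,C=look((("tile_small",.006),("ring",.026),("jar",.045)),k=1)
hsv=cv2.cvtColor(im,cv2.COLOR_RGB2HSV)
go(.4425,.289,.18)
E
```

```text
wrist tile_small 0.76 319.0 177.0 [[599.7, -150.2], [61.9, 61.5], 10.5] circ [ 599.9 -150.2] 31.7
wrist ring 0.58 321.0 183.0 [[599.3, -152.9], [38.5, 40.6], 25.3] circ [ 598.9 -152.8] 20.9
wrist jar 0.78 272.0 308.0 [[625.9, -11.5], [61.0, 33.4], 85.4] circ [626.5 -11.5] 30.5
t 27.95 pos [ 0.5994 -0.1492  0.1785] yaw -169.49 tilt [-0.0018  0.0005] j6 -114.5 | turn z rows 0.0 shift rows [-15.317   2.48   -0.034]
```

>>> carry_out --pt "-0.5 0.08 0 0 0 0 0" --pt "-1 0.16 0 0 0 0 0" --pt "-1 0.16 0 0 0 0 0" --pt "-1 0.16 0 0 0 0 0" --pt "-1 0.16 0 0 0 0 0" --pt "-1 0.16 0 0 0 0 0" --pt "-1 0.16 0 0 0 0 0" --pt "-1 0.16 0 0 0 0 0" --pt "-1 0.16 0 0 0 0 0" --pt "-1 0.16 0 0 0 0 0" --pt "-1 0.16 0 0 0 0 0" --pt "-1 0.16 0 0 0 0 0"

```text
time_s: 28.95
ee_pos: [0.4818, 0.1809, 0.1791]
ee_rot: [[0.182, -0.983, -0.001], [-0.983, -0.182, -0.0], [0.0, 0.001, -1.0]]
force: [-0.2, -0.1, 0.3]
width: 1.001
grasp_force: 0.0
```

>>> carry_out --pt "-1 0.16 0 0 0 0 0" --pt "-1 0.16 0 0 0 0 0" --pt "-1 0.16 0 0 0 0 0" --pt "-0.6 0.1 0 0 0 0 0" --pt "-0.2 0.06 0 0 0 0 0" --pt "0 0 0 0 0 0 0" --pt "0 0 0 0 0 0 0" --pt "0 0 0 0 0 0 0"

```text
time_s: 29.62
ee_pos: [0.4434, 0.2873, 0.1795]
ee_rot: [[0.181, -0.983, -0.0], [-0.983, -0.181, -0.0], [0.0, 0.0, -1.0]]
force: [-0.6, 0.3, 0.2]
width: 0.998
grasp_force: 0.0
```

```bash
python3 - <<'E'
from h import *
im,C=look((("disc",.042),("block",.022)),k=3)
u,v=w2p(C,[.4425,.289,.042]).astype(int);print(u,v)
g=im[v-50:v+50,u-50:u+50].max(2)
m=(g<70).astype(np.uint8);n,l,st,ce=cv2.connectedComponentsWithStats(m);i=l[50,50]
M=np.zeros(im.shape[:2],bool);M[v-50:v+50,u-50:u+50]=l==i
a,b,W=mcen(M,C,.042);print(st[i],a,b)
cv2.imwrite("pics/w8.png",cv2.resize(im[v-60:v+60,u-80:u+80,::-1],None,fx=5,fy=5,interpolation=cv2.INTER_CUBIC))
go(.4425,.289,.0255,10.5)
E
```

```text
wrist disc 0.88 226.0 177.0 [[530.9, 290.2], [52.6, 46.2], 53.0] circ [530.3 290.5] 26.5
wrist disc 0.85 404.0 233.0 [[352.2, 315.3], [49.8, 54.9], 20.6] circ [353.5 316. ] 28.3
wrist disc 0.79 320.0 192.0 [[443.3, 289.0], [53.2, 54.5], 37.5] circ [442.3 288.6] 28.2
wrist block 0.74 329.0 173.0 [[439.5, 286.5], [64.6, 66.3], 10.5] circ [440.1 287.6] 43.7
319 192
[  23   22   57   57 2511] ((442.97711181640625, 289.2971496582031), (51.968345642089844, 55.94513702392578), 26.52232551574707) ((442.5983581542969, 289.1081237792969), 27.999664306640625)
t 29.77 pos [0.4435 0.2875 0.1797] yaw -169.57 tilt [ 0.     -0.0001] j6 -67.5 | turn z rows -0.011 shift rows [-0.057  0.025  5.14 ]
```

View pics/w8.png

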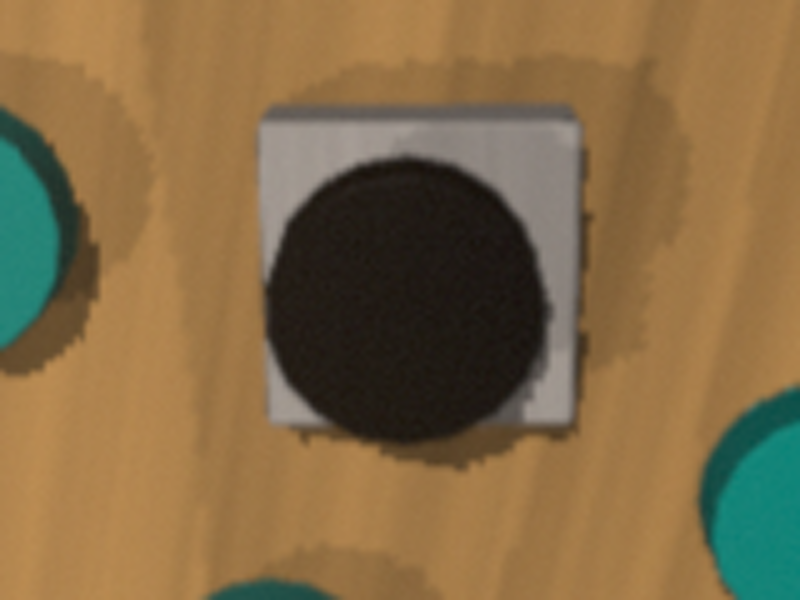

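The crop shows the black disc at (406,307) on the block. Its centre is (442.7, 289.9) mm. Gripping the disc.

>>> carry_out --pt "-0.08 0.01 0.4 0 0 0 0" --pt "0 0 0.8 0 0 0 0" --pt "0 0 0.8 0 0 0 0" --pt "0 0 0.8 0 0 0 0" --pt "0 0 0.8 0 0 0 0" --pt "0 0 0.7 0 0 0 0" --pt "0 0 0.4 0 0 0 0" --pt "0 0 0.3 0 0 0 0" --pt "0 0 0.17 0 0 0 0" --pt "0 0 0 0 0 0 0" --pt "0 0 0 0 0 0 0"

```text
time_s: 30.68
ee_pos: [0.4428, 0.2907, 0.0251]
ee_rot: [[0.182, -0.983, 0.001], [-0.983, -0.182, 0.0], [-0.0, -0.001, -1.0]]
force: [0.3, -0.1, -0.2]
width: 1.002
grasp_force: 0.0
```

>>> carry_out --pt "0 0 0 0 0 0 40" --pt "0 0 0 0 0 0 70" --pt "0 0 0 0 0 0 82" --pt "0 0 0 0 0 0 90" --pt "0 0 0 0 0 0 98" --pt "0 0 0 0 0 0 106" --pt "0 0 0 0 0 0 120" --pt "0 0 0 0 0 0 140" --pt "0 0 0 0 0 0 140" --pt "0 0 0 0 0 0 140" --grip_force 30

```text
time_s: 31.52
ee_pos: [0.4427, 0.2908, 0.0253]
ee_rot: [[0.182, -0.983, 0.001], [-0.983, -0.182, 0.0], [-0.0, -0.001, -1.0]]
force: [-1.5, -1.4, 10.1]
width: 0.615
grasp_force: 29.4
```

>>> carry_out --pt "0 0 -0.15 0 0 0 140" --pt "0 0 -0.4 0 0 0 140" --pt "0 0 -0.7 0 0 0 140" --pt "0 0 -0.8 0 0 0 140" --pt "0 0 -0.8 0 0 0 140" --pt "0 0 -0.8 0 0 0 140" --pt "0.3 0.03 -0.6 0 0 0 140" --pt "0.6 0.07 -0.4 0 0 0 140" --pt "0.9 0.1 -0.2 0 0 0 140" --pt "0.9 0.1 0 0 0 0 140" --pt "0.9 0.1 0 0 0 0 140" --pt "0.9 0.1 0 0 0 0 140"

```text
time_s: 32.52
ee_pos: [0.4521, 0.1541, 0.1705]
ee_rot: [[0.183, -0.983, 0.0], [-0.983, -0.183, 0.0], [-0.0, -0.0, -1.0]]
force: [1.8, -0.8, -1.5]
width: 0.617
grasp_force: 31.7
```

>>> carry_out --pt "0.9 0.1 0 0 0 0 140" --pt "0.9 0.1 0 0 0 0 140" --pt "0.9 0.1 0 0 0 0 140" --pt "0.9 0.1 0 0 0 0 140" --pt "0.7 0.08 0 0 0 0 140" --pt "0.4 0.06 0 0 0 0 140" --pt "0 0 0 0 0 0 140" --pt "0 0 0 0 0 0 140" --pt "0 0 0 0 0 0 140"

```text
time_s: 33.27
ee_pos: [0.462, 0.0141, 0.1702]
ee_rot: [[0.182, -0.983, 0.0], [-0.983, -0.182, 0.0], [-0.0, -0.0, -1.0]]
force: [-0.5, -0.4, -1.2]
width: 0.614
grasp_force: 31.7
```

```bash
python3 - <<'E'
from h import *
im,C=look((("tile_large",.006),),k=1)
hsv=cv2.cvtColor(im,cv2.COLOR_RGB2HSV)
m=((hsv[:,:,1]<60)&(hsv[:,:,2]>140)).astype(np.uint8)
n,l,st,ce=cv2.connectedComponentsWithStats(m)
for i in range(1,n):
    if st[i,4]>400:
        a,b,W=mcen(l==i,C,.006);print(st[i].tolist(),np.round(ce[i]),"circ",b)
# edge of the held disc in the picture
s=r.read_state();z=s["ee_pos"][2]+.0167
d=nets.masks_of("wrist","disc")
for q in d[:4]:
    a,b,_=mcen(q["pixels"],C,z);print(q["p"],q["rect"],b,(np.array(b[0])/1000-s["ee_pos"][:2])@np.array(s["ee_rot"])[:2,:2])
print(s["width"]);go(.4625,.013,.0093)
E
```

```text
wrist tile_large 0.62 320.0 181.0 [[462.0, 11.7], [90.3, 84.5], 12.0] circ [461.3  14.2] 46.2
[276, 139, 89, 82, 5804] [320. 181.] circ ((461.6174621582031, 14.583443641662598), 45.59097671508789)
0.83 [263.8, 216.2, 377.4, 330.6] ((461.548583984375, 10.166065216064453), 30.26947784423828) [0.00404157 0.00124782]
0.83 [202.4, 367.3, 215.5, 400.0] ((507.931884765625, 87.82238006591797), 12.758485794067383) [-0.06379146 -0.05859024]
0.6155854116817869
t 33.42 pos [0.462  0.0143 0.1701] yaw -169.43 tilt [-0.0001  0.0001] j6 -98.8 | turn z rows 0.0 shift rows [ 0.048 -0.008  5.36 ]
```

>>> carry_out --pt "-0.03 0.01 0.4 0 0 0 140" --pt "0 0 0.8 0 0 0 140" --pt "0 0 0.8 0 0 0 140" --pt "0 0 0.8 0 0 0 140" --pt "0 0 0.8 0 0 0 140" --pt "0 0 0.7 0 0 0 140" --pt "0 0 0.4 0 0 0 140" --pt "0 0 0.3 0 0 0 140" --pt "0 0 0.15 0 0 0 140" --pt "0 0 0.05 0 0 0 140" --pt "0 0 0 0 0 0 140" --pt "0 0 0 0 0 0 140"

```text
time_s: 34.42
ee_pos: [0.4622, 0.0145, 0.0148]
ee_rot: [[0.182, -0.983, 0.001], [-0.983, -0.182, 0.0], [0.0, -0.001, -1.0]]
force: [0.4, -0.5, 0.4]
width: 0.616
grasp_force: 31.7
```

>>> carry_out --pt "0 0 0.04 0 0 0 140" --pt "0 0 0.03 0 0 0 140" --pt "0 0 0.03 0 0 0 140" --pt "0 0 0.02 0 0 0 140" --pt "0 0 0 0 0 0 140" --pt "0 0 0 0 0 0 140" --pt "0 0 0 0 0 0 140"

```text
time_s: 35.0
ee_pos: [0.4616, 0.0144, 0.0105]
ee_rot: [[0.182, -0.983, -0.0], [-0.983, -0.182, 0.0], [-0.0, -0.0, -1.0]]
force: [-0.1, -0.9, -1.1]
width: 0.613
grasp_force: 31.7
```

>>> carry_out --pt "-0.02 0 0.02 0 0 0 140" --pt "0 0 0.02 0 0 0 140" --pt "0 0 0 0 0 0 140" --pt "0 0 0 0 0 0 140" --pt "0 0 0 0 0 0 85" --pt "0 0 0 0 0 0 60" --pt "0 0 0 0 0 0 0" --pt "0 0 0 0 0 0 0" --pt "0 0 0 0 0 0 0" --pt "0 0 0 0 0 0 0"

```text
time_s: 35.83
ee_pos: [0.4615, 0.015, 0.0093]
ee_rot: [[0.182, -0.983, -0.0], [-0.983, -0.182, -0.0], [0.0, 0.0, -1.0]]
force: [-0.1, 0.9, -0.3]
width: 1.001
grasp_force: 0.0
```

>>> carry_out --pt "0 0 -0.2 0 0 0 0" --pt "0 0 -0.6 0 0 0 0" --pt "0 0 -0.8 0 0 0 0" --pt "0 0 -0.8 0 0 0 0" --pt "0 0 -0.8 0 0 0 0" --pt "0 0 -0.8 0 0 0 0" --pt "0 0 -0.8 0 0 0 0" --pt "0 0 -0.6 0 0 0 0" --pt "0 0 -0.2 0 0 0 0" --pt "0 0 0 0 0 0 0" --pt "0 0 0 0 0 0 0"

```text
time_s: 36.75
ee_pos: [0.4614, 0.015, 0.1769]
ee_rot: [[0.182, -0.983, -0.0], [-0.983, -0.182, -0.0], [-0.0, 0.0, -1.0]]
force: [-0.1, -0.6, -0.2]
width: 1.0
grasp_force: 0.0
```

```bash
python3 - <<'E'
from h import *
im,C=look((("tile_large",.006),("disc",.026)),k=1)
hsv=cv2.cvtColor(im,cv2.COLOR_RGB2HSV)
m=((hsv[:,:,1]<60)&(hsv[:,:,2]>140)).astype(np.uint8)
n,l,st,ce=cv2.connectedComponentsWithStats(m)
for i in range(1,n):
    if st[i,4]>400:
        a,b,W=mcen(l==i,C,.006);print(st[i].tolist(),np.round(ce[i]),"circ",b)
cv2.imwrite("pics/w9.png",cv2.resize(im[120:240,240:400,::-1],None,fx=5,fy=5,interpolation=cv2.INTER_CUBIC))
go(.4393,.290,.18,10.5)
E
```

```text
wrist tile_large 0.82 319.0 176.0 [[461.4, 14.4], [90.7, 88.8], 6.4] circ [461.5  14.5] 45.6
wrist disc 0.62 320.0 184.0 [[460.7, 12.2], [52.3, 55.6], 10.5] circ [460.6  12.5] 28.6
[276, 137, 87, 85, 3234] [318. 174.] circ ((461.5690612792969, 14.635187149047852), 45.587852478027344)
t 36.9 pos [0.4608 0.015  0.1762] yaw -169.49 tilt [-0.0018 -0.0001] j6 -98.6 | turn z rows 0.001 shift rows [-9.145 -0.965 -0.126]
```

View pics/w9.png

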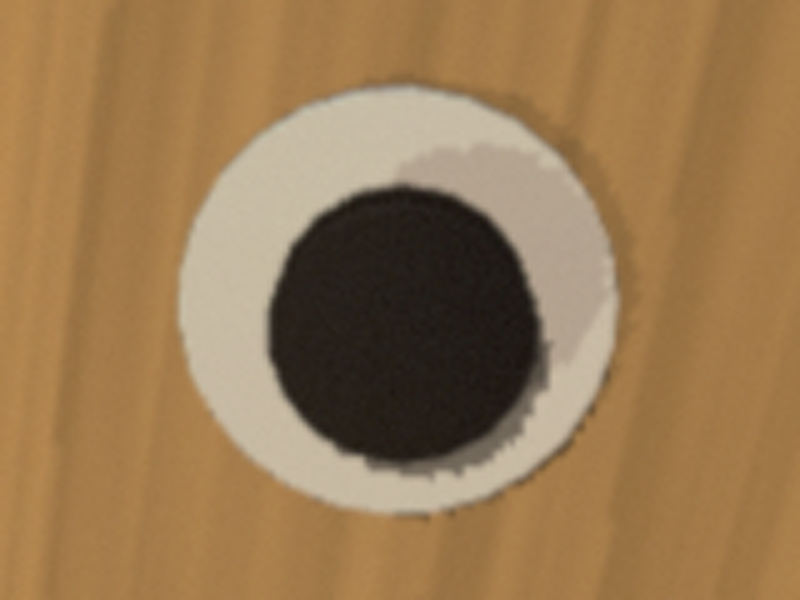

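The disc sits within about 1.5 mm of the tile's middle (disc crop (404,331) at 26 mm height, tile (398,300) at 6 mm). Now to the block.

>>> carry_out --pt "-0.4 -0.05 0 0 0 0 0" --pt "-0.9 -0.1 0 0 0 0 0" --pt "-1 -0.1 0 0 0 0 0" --pt "-1 -0.1 0 0 0 0 0" --pt "-1 -0.1 0 0 0 0 0" --pt "-1 -0.1 0 0 0 0 0" --pt "-1 -0.1 0 0 0 0 0" --pt "-1 -0.1 0 0 0 0 0" --pt "-0.9 -0.1 0 0 0 0 0" --pt "-0.6 -0.07 0 0 0 0 0" --pt "-0.34 -0.05 0 0 0 0 0"

```text
time_s: 37.82
ee_pos: [0.4393, 0.2917, 0.1762]
ee_rot: [[0.184, -0.983, -0.001], [-0.983, -0.184, -0.001], [0.0, 0.002, -1.0]]
force: [0.3, 0.0, -0.8]
width: 0.999
grasp_force: 0.0
```

>>> carry_out --pt "0 0 0 0 0 0 0" --pt "0 0 0 0 0 0 0" --pt "0 0 0 0 0 0 0" --pt "0 0 0 0 0 0 0"

```text
time_s: 38.15
ee_pos: [0.4403, 0.2888, 0.1773]
ee_rot: [[0.181, -0.983, -0.0], [-0.983, -0.181, -0.0], [0.0, 0.0, -1.0]]
force: [-1.0, 0.1, 0.0]
width: 0.999
grasp_force: 0.0
```

```bash
python3 - <<'E'
from h import *
im,C=look((("block",.022),),k=1)
u,v=w2p(C,[.4393,.290,.022]).astype(int);print(u,v)
cv2.imwrite("pics/w10.png",cv2.resize(im[v-60:v+60,u-80:u+80,::-1],None,fx=5,fy=5,interpolation=cv2.INTER_CUBIC))
hsv=cv2.cvtColor(im,cv2.COLOR_RGB2HSV)
m=((hsv[:,:,1]<45)&(hsv[:,:,2]>125)).astype(np.uint8);n,l,st,ce=cv2.connectedComponentsWithStats(m);i=l[v,u]
a,b,W=mcen(l==i,C,.022);print(st[i],a,b)
go(.4393,.290,.18,10.5)
E
```

```text
wrist block 0.91 320.0 183.0 [[440.1, 287.0], [63.2, 66.1], 11.0] circ [440. 287.] 43.5
320 186
[ 288  154   64   62 3773] ((440.1117858886719, 288.6190490722656), (61.93250274658203, 62.65568542480469), 10.92979907989502) ((440.1039123535156, 288.48846435546875), 42.89717102050781)
t 38.25 pos [0.4403 0.2891 0.1774] yaw -169.56 tilt [0.0002 0.    ] j6 -67.2 | turn z rows -0.01 shift rows [-0.036  0.028 -0.085]
```

View pics/w10.png

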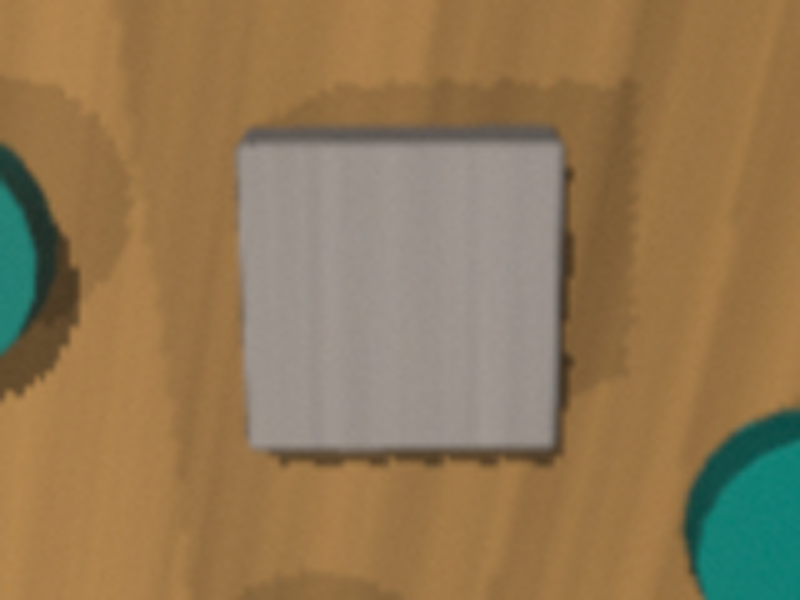

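The bare block's top spans crop (240–563, 140–450). Its centre is (440.1, 288.6) mm with sides at 10.7°, and the size checks out. Gripping it low.

>>> carry_out --pt "0.015 0 0.4 0 0 0 0" --pt "0 0 0.8 0 0 0 0" --pt "0 0 0.9 0 0 0 0" --pt "0 0 0.9 0 0 0 0" --pt "0 0 0.9 0 0 0 0" --pt "0 0 0.8 0 0 0 0" --pt "0 0 0.5 0 0 0 0" --pt "0 0 0.3 0 0 0 0" --pt "0 0 0.2 0 0 0 0" --pt "0 0 0.08 0 0 0 0" --pt "0 0 0 0 0 0 0" --pt "0 0 0 0 0 0 0"

```text
time_s: 39.25
ee_pos: [0.4407, 0.2897, 0.0047]
ee_rot: [[0.182, -0.983, 0.001], [-0.983, -0.182, 0.001], [-0.0, -0.001, -1.0]]
force: [0.1, -0.8, 0.4]
width: 0.999
grasp_force: 0.0
```

>>> carry_out --pt "0 0 0 0 0 0 25" --pt "0 0 0 0 0 0 40" --pt "0 0 0 0 0 0 50" --pt "0 0 0 0 0 0 58" --pt "0 0 0 0 0 0 66" --pt "0 0 0 0 0 0 74" --pt "0 0 0 0 0 0 90" --pt "0 0 0 0 0 0 110" --pt "0 0 0 0 0 0 110" --pt "0 0 0 0 0 0 110" --grip_force 90

```text
time_s: 40.08
ee_pos: [0.4405, 0.2896, 0.005]
ee_rot: [[0.182, -0.983, 0.001], [-0.983, -0.182, 0.0], [-0.0, -0.001, -1.0]]
force: [-4.2, -3.4, 19.7]
width: 0.723
grasp_force: 92.8
```

>>> carry_out --pt "0 0 -0.1 0 0 0 110" --pt "0 0 -0.3 0 0 0 110" --pt "0 0 -0.6 0 0 0 110" --pt "0 0 -0.8 0 0 0 110" --pt "0 0 -0.8 0 0 0 110" --pt "0 0 -0.8 0 0 0 110" --pt "0 0 -0.6 0 0 0 110" --pt "0.2 -0.2 -0.3 0 0 0 110" --pt "0.5 -0.45 -0.2 0 0 0 110" --pt "0.7 -0.65 0 0 0 0 110" --pt "0.7 -0.65 0 0 0 0 110" --pt "0.7 -0.65 0 0 0 0 110"

```text
time_s: 41.08
ee_pos: [0.5331, 0.2198, 0.1386]
ee_rot: [[0.183, -0.983, -0.001], [-0.983, -0.183, -0.0], [0.0, 0.001, -1.0]]
force: [0.6, 0.2, -5.2]
width: 0.72
grasp_force: 100.3
```

>>> carry_out --pt "0.7 -0.65 0 0 0 0 110" --pt "0.7 -0.6 0 0 0 0 110" --pt "0.4 -0.35 0 0 0 0 110" --pt "0.07 -0.05 0 0 0 0.3 110" --pt "0 0 0 0 0 0.4 110" --pt "0 0 0 0 0 0 110" --pt "0 0 0 0 0 0 110" --pt "0 0 0 0 0 0 110" --pt "0 0 0 0 0 0 110"

```text
time_s: 41.83
ee_pos: [0.5909, 0.175, 0.1388]
ee_rot: [[0.114, -0.993, -0.0], [-0.993, -0.114, -0.0], [0.0, 0.0, -1.0]]
force: [-0.1, 0.1, -5.5]
width: 0.716
grasp_force: 100.4
```

```bash
python3 - <<'E'
from h import *
im,C=look((("mat",.005),("block",.14)),k=1)
cv2.imwrite("pics/w11.png",im[:,:,::-1])
s=r.read_state();print(s["width"],s["grasp_force"],s["force"])
go(.5912,.1751,.01,6.4)
E
```

```text
wrist mat 0.88 318.0 172.0 [[593.8, 157.3], [97.0, 65.0], 6.3] circ [593.7 157.7] 55.8
wrist block 0.75 320.0 269.0 [[589.3, 180.1], [71.0, 77.9], 6.6] circ [589.2 181.9] 50.6
0.7165680561802517 100.36020398139954 [ 0.77348815 -0.3138783  -6.26147658]
t 41.98 pos [0.591  0.1751 0.1389] yaw -173.46 tilt [-0.  0.] j6 -80.0 | turn z rows 0.024 shift rows [ 1.000e-03 -7.000e-03  4.297e+00]
```

View pics/w11.png

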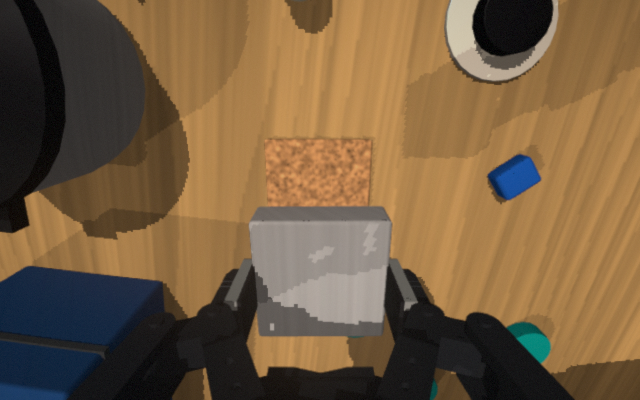

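```bash
python3 - <<'E'
from h import *
C=cam("wrist")
s=r.read_state();z=s["ee_pos"][2]+.017
K=np.array([p2w(C,*q,z) for q in((250,222),(390,220),(383,333),(258,335))]);c=K.mean(0);print(np.round(K*1000,1),c,(c-s["ee_pos"])@np.array(s["ee_rot"]))
for zz in(.0,.1,.15): print(zz,"box",p2w(C,163,285,zz),"pot",p2w(C,145,80,zz),"mat",[np.round(p2w(C,*q,.005)*1000,1) for q in((265.5,138),(371.5,138))])
go(.5915,.1755,.01,6.4)
E
```

```text
[[624.1 146.9 155.9]
 [563.4 139.  155.9]
 [555.2 199.9 155.9]
 [617.8 208.4 155.9]] [0.59013832 0.1735261  0.15592286] [ 0.0014843   0.00102649 -0.017     ]
0.0 box [0.74525515 0.29874352 0.        ] pot [0.7506108  0.09379134 0.        ] mat [array([643.4, 131.3,   5. ]), array([550.9, 120.7,   5. ])]
0.1 box [0.6934448  0.22533749 0.1       ] pot [0.69689819 0.09318179 0.1       ] mat [array([643.4, 131.3,   5. ]), array([550.9, 120.7,   5. ])]
0.15 box [0.66753962 0.18863448 0.15      ] pot [0.67004188 0.09287701 0.15      ] mat [array([643.4, 131.3,   5. ]), array([550.9, 120.7,   5. ])]
t 41.98 pos [0.591  0.1751 0.1389] yaw -173.46 tilt [-0.  0.] j6 -80.0 | turn z rows 0.024 shift rows [-0.011 -0.018  4.297]
```

The block is held square and level, with the mat's visible part at (318,172) in front of it. The mat centre from near and far views is about (591.7, 174.2) mm. Lowering.

>>> carry_out --pt "-0.01 -0.02 0.4 0 0 0.02 110" --pt "0 0 0.7 0 0 0 110" --pt "0 0 0.7 0 0 0 110" --pt "0 0 0.7 0 0 0 110" --pt "0 0 0.6 0 0 0 110" --pt "0 0 0.4 0 0 0 110" --pt "0 0 0.3 0 0 0 110" --pt "0 0 0.2 0 0 0 110" --pt "0 0 0.1 0 0 0 110" --pt "0 0 0 0 0 0 110" --pt "0 0 0 0 0 0 110" --pt "0 0 0 0 0 0 110"

```text
time_s: 42.98
ee_pos: [0.5922, 0.1755, 0.0167]
ee_rot: [[0.111, -0.994, 0.001], [-0.994, -0.111, 0.0], [-0.0, -0.001, -1.0]]
force: [-0.4, -0.1, -6.3]
width: 0.715
grasp_force: 100.3
```

```bash
python3 - <<'E'
from h import *
im,C=look((("mat",.005),("block",.027+.005)),k=1)
cv2.imwrite("pics/w12.png",cv2.resize(im[130:350,180:460,::-1],None,fx=2.7,fy=2.7,interpolation=cv2.INTER_CUBIC))
print(r.read_state()["force"]);go(.5916,.1754,.01,6.4)
E
```

```text
wrist mat 0.91 317.0 196.0 [[594.6, 154.1], [95.4, 56.9], 7.3] circ [594.4 155.3] 54.5
wrist block 0.8 320.0 269.0 [[591.6, 172.0], [63.7, 70.7], 6.1] circ [591.1 173.5] 45.2
[ 0.26898477 -0.80006716 -6.02330449]
t 43.13 pos [0.592  0.1754 0.0164] yaw -173.62 tilt [0.0008 0.0002] j6 -79.9 | turn z rows -0.003 shift rows [-0.     0.013  0.214]
```

View pics/w12.png

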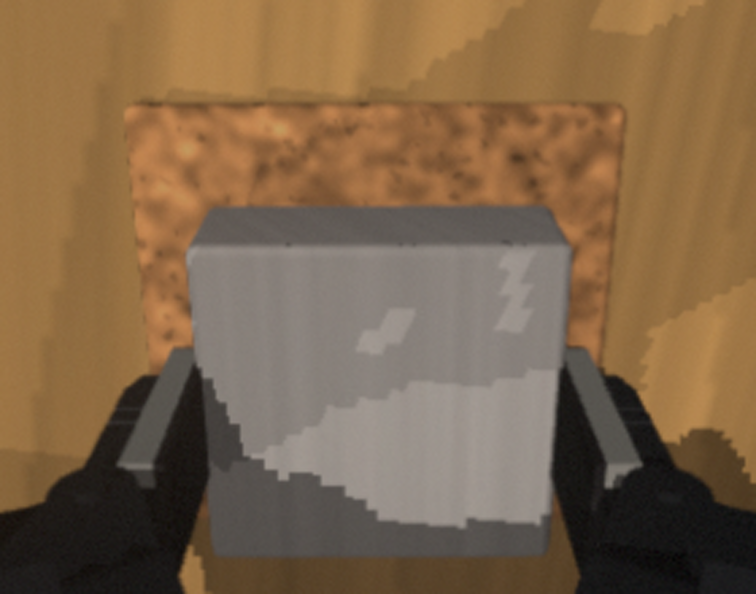

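The mat's front edge spans crop (125,104)–(625,104) and the block's front bottom edge spans (212,207)–(548,207), so they are parallel. I'll check the margins numerically.

```bash
python3 - <<'E'
from h import *
C=cam("wrist");s=r.read_state();E=np.array(s["ee_rot"])
f=lambda x,y,z:((p2w(C,180+x/2.7,130+y/2.7,z)-s["ee_pos"])@E)[:2]*1000
print("mat front corners (tool mm)",f(125,104,.005),f(625,104,.005),"right/left lower",f(148,370,.005),f(603,370,.005))
print("block front bottom",f(212,207,.0114),f(548,207,.0114),"front top",f(188,247,.0334),f(571,247,.0334),"back top",f(215,556,.0334),f(547,556,.0334))
E
```

```text
mat front corners (tool mm) [ 49.37834838 -46.54118588] [49.38785745 47.22225774] right/left lower [ -7.45196706 -47.41263931] [-7.38883208 48.12613853]
block front bottom [ 31.15168491 -30.11414044] [31.17080046 32.6993271 ] front top [ 32.07262101 -29.81660283] [32.09525233 32.18555142] back top [-30.63062724 -29.70020101] [-30.57889183  32.66416132]
```

>>> carry_out --pt "0.02 -0.03 0.04 0 0 0 110" --pt "0 0 0.04 0 0 0 110" --pt "0 0 0.04 0 0 0 110" --pt "0 0 0.03 0 0 0 110" --pt "0 0 0.02 0 0 0 110" --pt "0 0 0.01 0 0 0 110" --pt "0 0 0 0 0 0 110" --pt "0 0 0 0 0 0 110" --pt "0 0 0 0 0 0 110"

```text
time_s: 43.88
ee_pos: [0.5927, 0.1749, 0.0106]
ee_rot: [[0.111, -0.994, 0.0], [-0.994, -0.111, 0.0], [-0.0, -0.0, -1.0]]
force: [0.3, 0.3, -6.1]
width: 0.72
grasp_force: 100.4
```

Not yet touching. I'll ease it down in half-millimetre steps.

>>> carry_out --pt "0 0 0.015 0 0 0 110" --pt "0 0 0 0 0 0 110" --pt "0 0 0.01 0 0 0 110" --pt "0 0 0 0 0 0 110" --pt "0 0 0 0 0 0 110"

```text
time_s: 44.3
ee_pos: [0.5927, 0.1749, 0.0101]
ee_rot: [[0.111, -0.994, 0.0], [-0.994, -0.111, 0.0], [-0.0, -0.0, -1.0]]
force: [-3.5, -1.7, 4.1]
width: 0.719
grasp_force: 101.5
```

Contact: the force went from -6 to +4 N. Release and lift.

>>> carry_out --pt "0 0 0 0 0 0 65" --pt "0 0 0 0 0 0 50" --pt "0 0 0 0 0 0 20" --pt "0 0 0 0 0 0 0" --pt "0 0 0 0 0 0 0" --pt "0 0 0 0 0 0 0" --pt "0 0 -0.2 0 0 0 0" --pt "0 0 -0.5 0 0 0 0" --pt "0 0 -0.8 0 0 0 0" --pt "0 0 -0.8 0 0 0 0" --pt "0 0 -0.8 0 0 0 0" --pt "0 0 -0.8 0 0 0 0"

```text
time_s: 45.3
ee_pos: [0.5925, 0.1748, 0.1285]
ee_rot: [[0.111, -0.994, 0.0], [-0.994, -0.111, 0.0], [-0.0, -0.0, -1.0]]
force: [0.0, 0.2, -0.2]
width: 1.003
grasp_force: 0.0
```

>>> carry_out --pt "0 0 -0.8 0 0 0 0" --pt "0 0 -0.5 0 0 0 0" --pt "-0.5 0 0 0 0 0 0" --pt "-0.5 0 0 0 0 0 0" --pt "0 0 0 0 0 0 0" --pt "0 0 0 0 0 0 0" --pt "0 0 0 0 0 0 0"

```text
time_s: 45.88
ee_pos: [0.5887, 0.205, 0.1647]
ee_rot: [[0.112, -0.994, -0.002], [-0.994, -0.112, -0.001], [0.0, 0.002, -1.0]]
force: [0.7, 0.4, -0.4]
width: 1.0
grasp_force: 0.0
```

```bash
python3 - <<'E'
from h import *
im,C=look((("mat",.005),("block",.027)),k=1)
u,v=w2p(C,[.5917,.1742,.02]).astype(int);print(u,v)
w=cv2.resize(im[v-60:v+60,u-80:u+80,::-1],(800,600),interpolation=cv2.INTER_CUBIC)
t,_=look((("bauble",.023),("ring",.026),("disc",.026),("jar",.045)),"top",3)
cv2.imwrite("pics/end.png",np.vstack([cv2.resize(w,(400,300)),cv2.resize(t[100:300,150:500,::-1],(400,229))]))
E
```

```text
wrist mat 0.96 319.0 144.0 [[592.1, 173.5], [97.3, 95.8], 6.4] circ [592.3 173.9] 66.3
wrist block 0.61 320.0 156.0 [[591.5, 173.7], [63.7, 64.9], 6.4] circ [591.5 174.1] 43.5
319 156
top bauble 0.7 464.0 206.0 [[457.6, -272.0], [30.7, 30.4], 87.7] circ [ 457.3 -271.5] 16.4
top bauble 0.66 450.0 225.0 [[415.2, -236.3], [32.8, 27.6], 89.4] circ [ 415.6 -236.4] 16.5
top ring 0.73 410.0 147.0 [[597.5, -149.5], [37.5, 40.9], 62.3] circ [ 596.9 -149.7] 21.0
top jar 0.65 345.0 136.0 [[621.8, 3.8], [32.1, 40.2], 89.0] circ [621.8   2.6] 20.9
```

View pics/end.png

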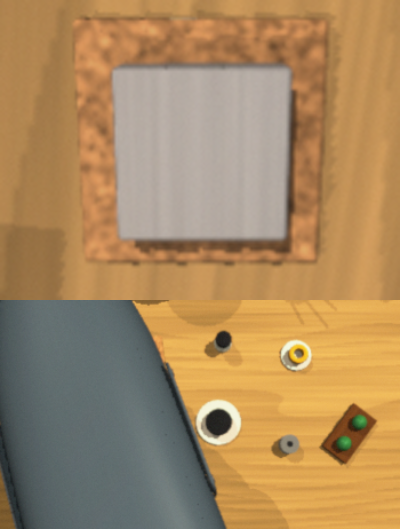

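The last picture shows the block lying square on the mat (upper part). In the lower part, the ring is centred on the small tile at (297,354), the disc on the large tile at (218,422), both baubles are in the tray at (344,442) and (359,422), and the jar at (222,341) has not moved. Handing in.

```bash
python3 -c "
from workcell import order
print(order.job_done())"
```

```text
the job is handed in; nothing more can be done
None
```

I handed the job in after about 46 s of robot time: all four pieces went to their places in the order asked, each within about 2 mm by my measurements, the bauble seated unbroken, and bauble2 and the jar undisturbed; no verdict came back.

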